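# Put the returned lathe tooling away in the tool store

### The job

Put the returned lathe tooling away. First drop the empty yellow lift-out tray into its dark steel holder, turned so that its cut-corner nose matches the holder's and it lies flat on the bottom; after that stand the brass bush in the yellow tray, on either side of the tray's grip. Stand both small driven tool heads (blue ring) side by side in the blue bay and the dark turning-tool block in the green bay, all upright and flat on the bay floor, let go of everything, and leave the amber jar where it stands.

Things in the scene. Friction and masses are not known exactly. Their poses are not given: they have to be found in the camera images.
- liner_grip (a point): Loose yellow tray, home-plate outline: bottom x -80 (square rear) to +85 (nose), 116 wide in y, nose corners cut 30 x 30 mm; 3 mm floor, walls 25 high leaning out 15 deg. Upright grip plate across its middle (y-z plane): 10-12 mm thick in x, 62 long at the top, 100 lower, top 62 above underside. Point: mid-grip, 48 above underside, balanced; x to nose, z up. Pinch it along x from above.
- holder_mid (a point): Fixed dark steel dish for the yellow tray: same outline and leaning walls, 4 mm larger all round, walls 22 mm high, floor 3 mm. Point: on its inner floor, 3 mm above the table, x to its nose. With the tray home, the tray's point is 48 mm above this one and the x axes point the same way. The tray does not fit the wrong way round.
- head1_mid (a point): Loose small driven tool head (the big ones at the back stay), 0.5 kg, standing: steel block 52 x 52 mm, 36 high; on it a bright cylinder 34 mm in diameter, from 36 to 74 mm height, blue ring near its top; black drive tang (16 mm) up to 90 mm. Point: on the cylinder's axis, 45 mm above the underside (half-way up); z up, x and y square to the block. Pick by the cylinder, 14 mm above it.
- head2_mid (a point): A second driven tool head, just like the first.
- block_mid (a point): Loose dark steel turning-tool block, 0.5 kg: 60 mm long (x), 44 wide (y), 52 high; a bright 14 mm tool bar along one side sticks out 16 mm beyond its +x end, three bright screws on top. Point: the block's centre, 26 mm above its underside; z up. Pick it across its width (fingers closing along y), in its upper half.
- bush_mid (a point): Loose brass guide bush, 0.3 kg, standing on its flange: flange 46 mm in diameter, 8 mm thick, body 34 mm in diameter up to 62 mm height, dark bore on top. This point is on its axis, 31 mm above the underside; z up.
- bay_blue_in (a point): Fixed blue bay: open tray 120 mm (x) by 186 mm (y) outside, walls 4 mm thick, rim 22 mm above the table. This point is the centre of its inner floor, 4 mm above the table; y is the long direction. Room for both heads side by side along y.
- bay_green_in (a point): Fixed green bay: square open tray 126 x 126 mm outside, walls 4 mm thick, rim 22 mm above the table. This point is the centre of its inner floor, 4 mm above the table.
- jar_mid (a point): Amber glass jar with black cap, 50 mm in diameter, 100 mm high, loose, standing among the tooling; this point is its centre, 50 mm above the table. Not to be moved.
There are look-alikes about, which are no part of the job. What is shaped like the part that bears liner_grip but red is not meant.

How it is judged:
On the way, in this order (a step that is already met when the one before it is completed fails the run):
1. the empty yellow tray lies nested in the holder, let go, the bush not yet in it (horizontal distance between liner_grip and holder_mid below 0.009 m and angle between the x axis of liner_grip and the x axis of holder_mid, either way round below 0.12 rad and angle between liner_grip's own z axis and vertical below 0.06 rad and z of liner_grip in the frame of holder_mid between 0.043 and 0.052 m and contact force between the fingers and liner below 0.1 N and not (x of bush_mid in the frame of liner_grip between -0.07 and 0.075 m and y of bush_mid in the frame of liner_grip between -0.05 and 0.05 m and z of bush_mid in the frame of liner_grip between -0.021 and -0.007 m and angle between bush_mid's own z axis and vertical below 0.2 rad)), for 0.2 s.
2. the brass bush stands in the nested tray (horizontal distance between liner_grip and holder_mid below 0.009 m and angle between the x axis of liner_grip and the x axis of holder_mid, either way round below 0.12 rad and angle between liner_grip's own z axis and vertical below 0.06 rad and z of liner_grip in the frame of holder_mid between 0.043 and 0.052 m and x of bush_mid in the frame of liner_grip between -0.07 and 0.075 m and y of bush_mid in the frame of liner_grip between -0.05 and 0.05 m and z of bush_mid in the frame of liner_grip between -0.021 and -0.007 m and angle between bush_mid's own z axis and vertical below 0.2 rad and contact force between the fingers and bush below 0.1 N), for 0.2 s.
At the end, for the whole second after the job is handed in: Tray flat in the holder (9 mm, 0.12 rad, height 5 mm), bush upright on the tray floor, both heads upright on the blue bay's floor and the block on the green bay's (tilt under 0.15 rad, height within 6 mm), all released and at rest (horizontal distance between liner_grip and holder_mid below 0.009 m and angle between the x axis of liner_grip and the x axis of holder_mid, either way round below 0.12 rad and angle between liner_grip's own z axis and vertical below 0.06 rad and z of liner_grip in the frame of holder_mid between 0.043 and 0.052 m and x of bush_mid in the frame of liner_grip between -0.07 and 0.075 m and y of bush_mid in the frame of liner_grip between -0.05 and 0.05 m and z of bush_mid in the frame of liner_grip between -0.021 and -0.007 m and angle between bush_mid's own z axis and vertical below 0.2 rad and x of head1_mid in the frame of bay_blue_in between -0.037 and 0.037 m and y of head1_mid in the frame of bay_blue_in between -0.07 and 0.07 m and z of head1_mid in the frame of bay_blue_in between 0.038 and 0.051 m and angle between each of head1_mid, head2_mid, block_mid's own z axis and vertical below 0.15 rad and x of head2_mid in the frame of bay_blue_in between -0.037 and 0.037 m and y of head2_mid in the frame of bay_blue_in between -0.07 and 0.07 m and z of head2_mid in the frame of bay_blue_in between 0.038 and 0.051 m and x of block_mid in the frame of bay_green_in between -0.043 and 0.043 m and y of block_mid in the frame of bay_green_in between -0.043 and 0.043 m and z of block_mid in the frame of bay_green_in between 0.019 and 0.032 m and linear speed of each of liner, head1, head2, block, bush below 0.02 m/s); the robot touches nothing.
It fails at once if the amber jar is moved by more than 30 mm (distance of jar_mid from where it was at the start of the episode above 0.03 m).
It also fails if it takes over 134 s, if anything falls off the work surface, if the arm or the gripper's body presses on something with over 40 N, if the wrist force passes 120 N, or if a joint passes its speed limit or range.

### The arm

A 6-joint arm with a two-finger parallel gripper is mounted at the origin on the work surface. World frame = base frame: x ahead of the robot, y to its left, z up, the work surface at z = 0. Lengths are in m, angles in rad, forces in N, time in s.
With the tool pointing down it reaches from about 0.35 to 0.85 m from the base axis. Payload 8.1 kg.
Tool frame: the origin (TCP) lies at the very end of the fingers, on their centre line; the grasp point (between the pads) lies 19 mm behind it; y points along the fingers, z is the direction in which the jaws open and shut, and the axes are right-handed (so a half turn about y gives the same grasp; the last joint's range is limited). The gripper opens to 85 mm and grips with 20 to 120 N. Pads are 22 mm wide; open, the fingers measure 114 mm over their backs; the gripper's body (76 mm by 85 mm) begins 54 mm behind the grasp point. The pads swing forward as they close: fully open they stand 13 mm farther back than shut.
Start: joints at [-1.231, 0.13, 1.488, -0, 1.523, -0.085], TCP at [0.247, -0.547, 0.231] pointing down, gripper open.
Joint ranges: [-2.96, 2.96], [-0.89, 2.26], [0.02, 2.5], [-1.34, 4.48], [0, 2.73], [-2.66, 2.66]. Speed limits (rad/s): [2.39, 2.39, 2.79, 3.14, 3.14, 3.14].

### API

Orientations are given as a unit quaternion [w, x, y, z].
In Python, from cell import monitor, vision, r gives the robot as it stands. The module is installed in compiled form; this text tells all that it offers.
- The arm moves only by the tool jog_arm, never from a script. Its argument "plan" is a list of rows, each an object of numbers: "tx", "ty", "tz": the shift along the tool's x, y, z in cm; "wx", "wy", "wz": the turn, a rotation vector about the tool's x, y, z in degrees; "fingers": the gripper command: -1 is fully open, 1 is shut, values between are in proportion. In form: [{"tx": .., "ty": .., "tz": .., "wx": .., "wy": .., "wz": .., "fingers": ..}, ...]. A call has 1 to 12 rows; each row shifts and turns the commanded pose from where the row before left it, along the tool's axes as they then stand; what a row does not reach is not made up. A row lasts 1/10 s, in which the tool goes at most 50 mm and 8.59 degrees, less where a joint would pass 70% of its speed; a pose out of reach is approached as far as the arm can. A call with a gripper value outside its range is refused whole. The fingers move at their own pace and stop on an object; the grip force is fixed at half the most. Time passes only in rows, so rows that do not move let the fingers close. It gives the time, the measured TCP pose, the force and the opening at its end, in the units of the state.
- monitor.get_obs(): the state, without advancing time (a new reading comes with each control period).
- vision.get_image(name): name is "side" or "top"; returns (picture, depth): 480x640x3 uint8, red, green, blue; 480x640 float32, m along the optical axis (not along the pixel's ray), 0 where there is no reading.
- vision.camera_model(name): a dict with "camera_matrix" (3x3 intrinsics, pixels), "eye" and "orientation" of the camera in the world. Camera axes: x right, y up, looking along -z (the intrinsics and any distortion apply to the point x, -y, -z); pixel columns grow to the right and rows downward; lengths in m; the calibration is good to about 2 mm. A picture is of the moment at which its call begins. camera_model takes no time and is no camera call.
- r.hand_in(): hands the job in, once; it reports no verdict.
The state is a dict: "time_s": time; "joint_pos": joint angles; "joint_velocities": joint speeds; "effort": joint torques, N m; "tcp_pos": TCP position; "ee_rot": TCP orientation; "ft_force": force on the tool from outside, world axes, zero at the start; "ft_torque": the same for the moment, N m; "grip_width": finger opening in m.
Only numpy, scipy, OpenCV 4.12 (cv2) and the standard library are available. Lean on these libraries where they do the work, as an engineer would, in place of code of your own. Each camera call takes 0.05 s, during which the arm holds its last target. There are 200 camera calls.

## Working session

There is one attempt and no reset: what is moved stays moved. The work goes in short steps, Python scripts to look and compute and a tool call to move; the robot and the scene stay as the last step left them, time stands still between calls to the robot, and variables do not carry over. Pictures are saved under pics/ and viewed, about 12 in all and at most 16, crops included, and the job is handed in when it is done.

Besides the shell and the picture viewer there is one more tool, called after "Request:" by a JSON object that holds its "name" and its "arguments", one argument or row to a line. jog_arm: Moves the arm, as the interface text tells. Its arguments: {"type":"object","properties":{"plan":{"type":"array","items":{"type":"object","properties":{"tx":{"type":"number"},"ty":{"type":"number"},"tz":{"type":"number"},"wx":{"type":"number"},"wy":{"type":"number"},"wz":{"type":"number"},"fingers":{"type":"number"}}}}},"required":["plan"]}

```bash
mkdir -p pics
cat > h.py <<'E'
import numpy as np, cv2
from cell import monitor, vision, r
from scipy.spatial.transform import Rotation as R
def rot(q): return R.from_quat([q[1],q[2],q[3],q[0]]).as_matrix()
def cam(n):
    m=vision.camera_model(n); return np.array(m['camera_matrix']),np.array(m['eye']),rot(m['orientation'])
def cloud(n,d):
    K,e,Q=cam(n); v,u=np.mgrid[:480,:640]
    x=(u-K[0,2])/K[0,0]*d; y=(v-K[1,2])/K[1,1]*d
    return np.stack([x,-y,-d],-1)@Q.T+e
def ray(n,u,v,z):
    K,e,Q=cam(n); d=Q@np.array([(u-K[0,2])/K[0,0],-(v-K[1,2])/K[1,1],-1]); return e+d*(z-e[2])/d[2]
E
python3 - <<'E'
from h import *
print(monitor.get_obs())
for n in('top','side'):
    print(vision.camera_model(n))
    p,d=vision.get_image(n); np.savez(f'{n}0.npz',p=p,d=d)
    cv2.imwrite(f'pics/{n}0.png',p[...,::-1])
E
```

```text
{'time_s': 0.0, 'joint_pos': array([-1.23139013e+00,  1.31190107e-01,  1.48929902e+00,  8.15206893e-07,
        1.52296877e+00, -8.53968940e-02]), 'joint_velocities': array([ 0.00119057, -0.0018362 ,  0.00063994,  0.00048259,  0.00137284,
        0.00147011]), 'effort': array([ 8.03600506e-04, -5.69404221e+01, -5.00556779e+01,  2.33882008e-05,
        1.48987159e-02,  1.56450772e-07]), 'tcp_pos': array([ 0.2471236 , -0.54614194,  0.23021629]), 'ee_rot': array([ 0.1489805 , -0.14914699,  0.69187019, -0.69056182]), 'ft_force': array([ 0.21997243, -0.80073056, -0.55886187]), 'ft_torque': array([ 0.01603918,  0.01582316, -0.02939137]), 'grip_width': 0.08508747311101439}
{'camera_matrix': array([[562.29487836,   0.        , 323.09750019],
       [  0.        , 562.29487836, 250.84765244],
       [  0.        ,   0.        ,   1.        ]]), 'eye': array([ 0.33465042, -0.09570903,  1.49965065]), 'orientation': array([ 0.71474239,  0.02309882, -0.02454042, -0.69857536])}
{'camera_matrix': array([[555.8986993 ,   0.        , 310.12499596],
       [  0.        , 555.8986993 , 241.47224284],
       [  0.        ,   0.        ,   1.        ]]), 'eye': array([0.21943168, 0.88999403, 0.86505075]), 'orientation': array([-0.0971026 , -0.05056497,  0.43123318,  0.89557368])}
```

View pics/top0.png

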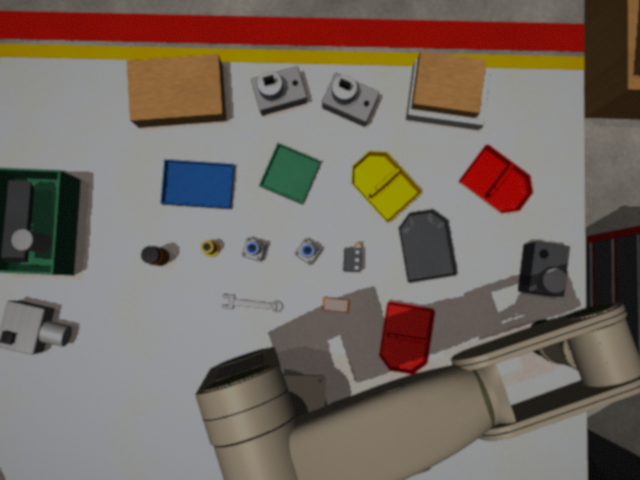

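View pics/side0.png

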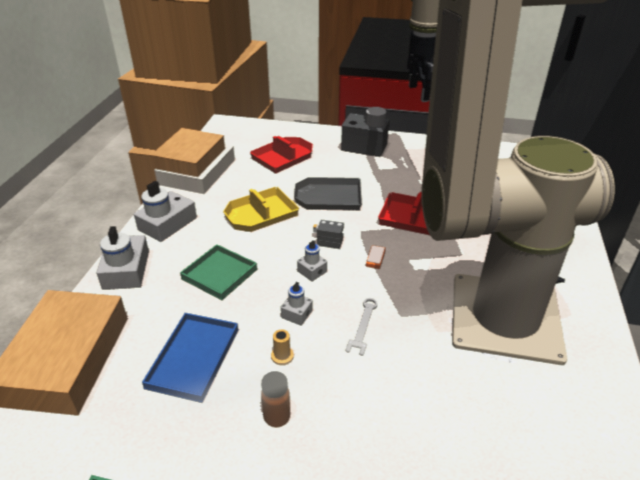

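The top view shows the yellow tray at (386,186) with its nose up-left, and the holder at (428,245) with its nose up. The blue bay is at (198,184) and the green bay at (291,172). The jar is at (155,255), the bush at (210,247), the heads at (255,247) and (308,250), and the block at (353,257). The side view agrees.

```bash
cat >> h.py <<'E'
def comp(mask,box):
    m=np.zeros(mask.shape,np.uint8); x0,x1,y0,y1=box; m[y0:y1,x0:x1]=mask[y0:y1,x0:x1]
    c,_=cv2.findContours(m,cv2.RETR_EXTERNAL,cv2.CHAIN_APPROX_NONE); return max(c,key=cv2.contourArea)
def onplane(n,c,z): return np.array([ray(n,u,v,z)[:2] for u,v in c.reshape(-1,2)])
def rect(P): 
    r_=cv2.minAreaRect((P*1000).astype(np.float32)); return np.array(cv2.boxPoints(r_)),r_
E
cat > m.py <<'E'
from h import *
def nose(P):
    b,r_=rect(P); P=P*1000; c=np.array(r_[0]); l=b[1]-b[0]; s=b[2]-b[1]
    if np.linalg.norm(s)>np.linalg.norm(l): l,s=s,l
    l/=np.linalg.norm(l); s/=np.linalg.norm(s)
    q=(P-c)@l; w=(P-c)@s
    a=np.ptp(w[q>q.max()-6]); e=np.ptp(w[q<q.min()+6])
    if a>e: l=-l
    return c,r_[1],np.degrees(np.arctan2(l[1],l[0])),a,e
def run(p,d):
    hsv=cv2.cvtColor(p,cv2.COLOR_RGB2HSV); H,S,V=hsv[...,0],hsv[...,1],hsv[...,2]
    C=cloud('top',d)
    ym=(H>20)&(H<36)&(S>120); bm=(H>100)&(H<125)&(S>130); gm=(H>55)&(H<95)&(S>80); dm=(V<110)&(S<80)
    print('tray',nose(onplane('top',comp(ym,(330,440,130,240)),.025)))
    print('holder',nose(onplane('top',comp(dm,(390,465,195,300)),.022)))
    print('blue',rect(onplane('top',comp(bm,(150,245,150,215)),.022))[1])
    print('green',rect(onplane('top',comp(gm,(250,330,130,215)),.022))[1])
    return C,hsv
if __name__=='__main__':
    f=np.load('top0.npz'); p,d=f['p'],f['d']; C,hsv=run(p,d)
    # holder grey, objects
    for n,(x0,x1,y0,y1),zs in [('jar',(135,175,240,270),.09),('bush',(195,225,233,260),.055),('h1',(240,272,233,265),.03),('h2',(292,325,235,268),.03),('block',(338,370,238,276),.045),('traygrip',(355,425,150,225),.052)]:
        sub=C[y0:y1,x0:x1].reshape(-1,3); print(n,'zmax',sub[:,2].max())
        for lo in (zs,zs+.035):
            s=sub[sub[:,2]>lo]
            if len(s)>5:
                print('  >',lo,len(s),s.mean(0),rect(s[:,:2])[1])
    a=cv2.resize(p[140:300,140:460],None,fx=2.5,fy=2.5,interpolation=cv2.INTER_CUBIC); cv2.imwrite('pics/c1.png',a[...,::-1])
    t=monitor.get_obs(); print(rot(t['ee_rot']))
E
python3 m.py
```

```text
tray (array([ 619.74023438, -251.87142944]), (175.96511840820312, 125.75704956054688), np.float32(43.40496), np.float64(64.57966820316184), np.float64(115.18624461675601))
holder (array([ 458.04962158, -370.1887207 ]), (184.76617431640625, 135.74148559570312), np.float32(10.451707), np.float64(69.81660513353397), np.float64(130.77046396610172))
blue ((605.008056640625, 240.02084350585938), (182.66114807128906, 114.92333221435547), 87.48705291748047)
green ((639.2328491210938, -4.643211364746094), (121.8064193725586, 121.770751953125), 67.9733657836914)
jar zmax 1.4996506528338693
  > 0.09 271 [0.41000837 0.32688709 0.12030684] ((385.0382080078125, 129.2038116455078), (458.8897705078125, 43.806846618652344), 82.82547760009766)
bush zmax 1.4996506528338693
  > 0.055 137 [0.43454005 0.19339193 0.09360766] ((396.1217956542969, 58.11546325683594), (329.6394958496094, 33.17521667480469), 73.96430969238281)
h1 zmax 1.4996506528338693
  > 0.03 393 [0.43348933 0.07941901 0.0668429 ] ((402.99298095703125, 1.8433151245117188), (231.78163146972656, 55.008548736572266), 68.3369140625)
  > 0.065 1
[... 405 characters left out ...]
958251953), (121.42793273925781, 33.17135238647461), 29.977542877197266)
block zmax 1.4996506528338693
  > 0.045 392 [ 0.41229407 -0.17322994  0.06723946] ((382.0052490234375, -156.7227325439453), (61.60317611694336, 141.65325927734375), 61.31987380981445)
traygrip zmax 1.4996506528338693
  > 0.052 173 [ 0.59474708 -0.24055095  0.1767382 ] ((500.25341796875, -180.2421875), (30.490957260131836, 370.60919189453125), 58.25437927246094)
  > 0.087 14 [ 0.33465042 -0.09570903  1.49965065] ((334.6504211425781, -95.70903015136719), (0.0, 0.0), 0.0)
[[-9.11120657e-01 -5.92679640e-04  4.12139294e-01]
 [-4.12139708e-01  1.55236938e-03 -9.11119340e-01]
 [-9.97905393e-05 -9.99998619e-01 -1.65866262e-03]]
```

View pics/c1.png

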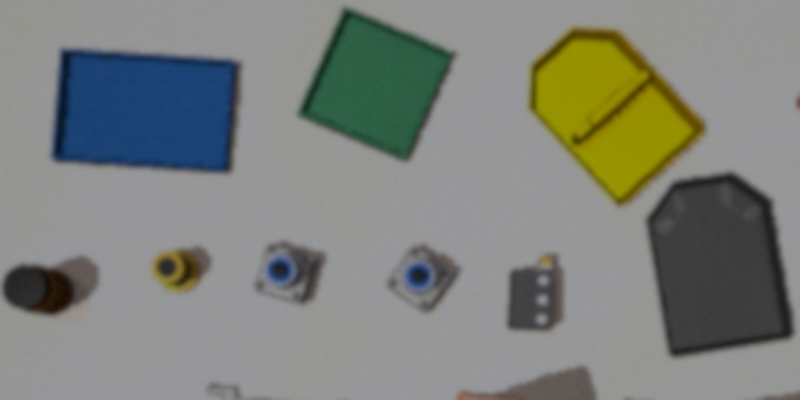

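```bash
cat > m2.py <<'E'
from h import *
from m import nose
f=np.load('top0.npz'); p,d=f['p'],f['d']; C=cloud('top',d); C[d==0]=-1
S=np.load('side0.npz'); CS=cloud('side',S['d']); CS[S['d']==0]=-1
for n,(x0,x1,y0,y1),zs in [('jar',(.30,.52,.24,.36),.09),('bush',(.37,.5,.15,.24),.05),('h1',(.38,.49,.03,.13),.03),('h1c',(.38,.49,.03,.13),.062),('h2',(.38,.49,-.11,-.01),.03),('h2c',(.38,.49,-.11,-.01),.062),('block',(.36,.48,-.22,-.12),.046),('traygrip',(.54,.69,-.32,-.18),.048)]:
    for nm,A in(('top',C),('side',CS)):
        q=A.reshape(-1,3); q=q[(q[:,0]>x0)&(q[:,0]<x1)&(q[:,1]>y0)&(q[:,1]<y1)]
        s=q[q[:,2]>zs]
        if len(s)>5: print(n,nm,'zmax %.3f'%np.percentile(q[:,2],99),len(s),s.mean(0).round(4),[np.round(t,1) for t in rect(s[:,:2])[1]])
E
python3 m2.py
```

```text
jar top zmax 0.103 267 [0.4111 0.3332 0.0996] [array([410.5, 334.8]), array([42.3, 44.8]), np.float64(1.6)]
jar side zmax 0.103 555 [0.4089 0.3386 0.1004] [array([409.6, 335.9]), array([45.2, 44.3]), np.float64(72.2)]
bush top zmax 0.065 140 [0.4368 0.1996 0.0617] [array([437.3, 199.7]), array([31.3, 31.8]), np.float64(0.7)]
bush side zmax 0.065 257 [0.4345 0.2053 0.0615] [array([435.4, 202.3]), array([32.7, 35. ]), np.float64(31.3)]
h1 top zmax 0.088 389 [0.4345 0.0812 0.0521] [array([435.7,  83.5]), array([52.5, 51.9]), np.float64(75.0)]
h1 side zmax 0.089 641 [0.4313 0.0941 0.0532] [array([434.2,  85. ]), array([54.6, 53.9]), np.float64(74.0)]
h1c top zmax 0.088 148 [0.4352 0.0828 0.0772] [array([435.6,  83.4]), array([33.6, 31. ]), np.float64(0.6)]
h1c side zmax 0.089 225 [0.4325 0.0906 0.0763] [array([433.1,  87.5]), array([33.5, 30. ]), np.float64(25.0)]
h2 top zmax 0.085 383 [ 0.432  -0.0582  0.0517] [array([433.2, -57.6]), array([51.8, 51.9]), np.float64(56.3)]
h2 side zmax 0.090 544 [ 0.4293 -0.0469  0.0534] [array([429.7, -54.8]), array([56. , 52.2]), np.float64(51.0)]
h2c top zmax 0.085 146 [ 0.4329 -0.0577  0.0767] [array([433.5, -57.7]), array([32.7, 32.7]), np.float64(47.7)]
h2c side zmax 0.090 190 [ 0.4301 -0.0503  0.0764] [array([430.9, -53.5]), array([31.7, 33.7]), np.float64(12.9)]
block top zmax 0.058 380 [ 0.4131 -0.1741  0.0526] [array([ 413. , -174.2]), array([44. , 59.3]), np.float64(87.6)]
block side zmax 0.056 328 [ 0.4104 -0.1691  0.0529] [array([ 411.4, -171.6]), array([49.4, 60.3]), np.float64(89.0)]
traygrip top zmax 0.064 171 [ 0.6171 -0.2525  0.0596] [array([ 617.8, -253.2]), array([12.3, 98.2]), np.float64(43.1)]
traygrip side zmax 0.065 153 [ 0.6136 -0.2465  0.0584] [array([ 616.6, -251.4]), array([ 13.3, 103.4]), np.float64(43.8)]
```

```bash
cat > go.py <<'E'
import sys
from h import *
# go.py x y z[mm] jawangle : moves still to make (rotation first, then shift in the turned frame)
def go(x,y,z,a):
    o=monitor.get_obs(); Q=rot(o['ee_rot']); zt=Q[:,2]; cur=np.degrees(np.arctan2(zt[1],zt[0]))
    da=(a-cur+180)%360-180
    Q2=R.from_euler('z',da,degrees=True).as_matrix()@Q
    t=Q2.T@(np.array([x,y,z])/1000-o['tcp_pos'])*100; t0=Q.T@(np.array([x,y,z])/1000-o['tcp_pos'])*100
    print('tcp',(o['tcp_pos']*1000).round(1),'jaw %.1f'%cur,'down',Q[:,1].round(4),'| wy %.1f'%-da,'then t',t.round(2),'| without turn',t0.round(2),'| t %.1f w %.4f'%(o['time_s'],o['grip_width']),'F',o['ft_force'].round(1),'j6 %.2f'%o['joint_pos'][5])
if __name__=='__main__': go(*map(float,sys.argv[1:5]))
E
python3 go.py 618 -253.5 150 43.3
```

```text
tcp [ 247.1 -546.2  230.3] jaw -65.7 down [-6.0e-04  1.6e-03 -1.0e+00] | wy -109.0 then t [ 4.13  7.96 47.08] | without turn [-45.85   8.06 -11.37] | t 0.1 w 0.0853 F [ 0.8 -0.5 -0.1] j6 -0.09
```

Request:
{"name": "jog_arm", "arguments": {
  "plan": [
    {"wy": -8.5, "fingers": -1},
    {"wy": -8.5, "fingers": -1},
    {"wy": -8.5, "fingers": -1},
    {"wy": -8.5, "fingers": -1},
    {"wy": -8.5, "fingers": -1},
    {"wy": -8.5, "fingers": -1},
    {"wy": -8.5, "fingers": -1},
    {"wy": -8.5, "fingers": -1},
    {"wy": -8.5, "fingers": -1},
    {"wy": -8.5, "fingers": -1},
    {"wy": -8.5, "fingers": -1},
    {"wy": -8.5, "fingers": -1}
  ]
}}

```text
$.plan[0]: bad value
```

```bash
python3 go.py 618 -253.5 150 43.3
```

```text
tcp [ 247.1 -546.2  230.3] jaw -65.7 down [-6.0e-04  1.6e-03 -1.0e+00] | wy -109.0 then t [ 4.13  7.96 47.08] | without turn [-45.85   8.06 -11.37] | t 0.1 w 0.0853 F [ 0.8 -0.5 -0.1] j6 -0.09
```

Request:
{"name": "jog_arm", "arguments": {
  "plan": [
    {"tx": 0, "ty": 0, "tz": 0, "wx": 0, "wy": -8.5, "wz": 0, "fingers": -1},
    {"tx": 0, "ty": 0, "tz": 0, "wx": 0, "wy": -8.5, "wz": 0, "fingers": -1},
    {"tx": 0, "ty": 0, "tz": 0, "wx": 0, "wy": -8.5, "wz": 0, "fingers": -1},
    {"tx": 0, "ty": 0, "tz": 0, "wx": 0, "wy": -8.5, "wz": 0, "fingers": -1},
    {"tx": 0, "ty": 0, "tz": 0, "wx": 0, "wy": -8.5, "wz": 0, "fingers": -1},
    {"tx": 0, "ty": 0, "tz": 0, "wx": 0, "wy": -8.5, "wz": 0, "fingers": -1},
    {"tx": 0, "ty": 0, "tz": 0, "wx": 0, "wy": -8.5, "wz": 0, "fingers": -1},
    {"tx": 0, "ty": 0, "tz": 0, "wx": 0, "wy": -8.5, "wz": 0, "fingers": -1},
    {"tx": 0, "ty": 0, "tz": 0, "wx": 0, "wy": -8.5, "wz": 0, "fingers": -1},
    {"tx": 0, "ty": 0, "tz": 0, "wx": 0, "wy": -8.5, "wz": 0, "fingers": -1},
    {"tx": 0, "ty": 0, "tz": 0, "wx": 0, "wy": -8.5, "wz": 0, "fingers": -1},
    {"tx": 0, "ty": 0, "tz": 0, "wx": 0, "wy": -8.5, "wz": 0, "fingers": -1}
  ]
}}

```text
time_s: 1.3
tcp_pos: [0.2472, -0.5464, 0.2307]
ee_rot: [0.632, -0.632, 0.318, -0.317]
ft_force: [-0.0, 0.5, 0.1]
grip_width: 0.0855
```

```bash
python3 go.py 618 -253.5 150 43.3
```

```text
tcp [ 247.2 -546.4  230.7] jaw 36.7 down [-4.e-04  1.e-03 -1.e+00] | wy -6.6 then t [ 4.13  8.08 47.07] | without turn [-1.32  8.08 47.23] | t 1.3 w 0.0855 F [-0.   0.5  0.1] j6 -1.87
```

Request:
{"name": "jog_arm", "arguments": {
  "plan": [
    {"tx": 0, "ty": 0, "tz": 0, "wx": 0, "wy": -6.6, "wz": 0, "fingers": -1},
    {"tx": 0.41, "ty": 0.4, "tz": 4.7, "wx": 0, "wy": 0, "wz": 0, "fingers": -1},
    {"tx": 0.41, "ty": 0.8, "tz": 4.7, "wx": 0, "wy": 0, "wz": 0, "fingers": -1},
    {"tx": 0.41, "ty": 0.8, "tz": 4.7, "wx": 0, "wy": 0, "wz": 0, "fingers": -1},
    {"tx": 0.41, "ty": 0.8, "tz": 4.7, "wx": 0, "wy": 0, "wz": 0, "fingers": -1},
    {"tx": 0.41, "ty": 0.8, "tz": 4.7, "wx": 0, "wy": 0, "wz": 0, "fingers": -1},
    {"tx": 0.41, "ty": 0.8, "tz": 4.7, "wx": 0, "wy": 0, "wz": 0, "fingers": -1},
    {"tx": 0.41, "ty": 0.8, "tz": 4.7, "wx": 0, "wy": 0, "wz": 0, "fingers": -1},
    {"tx": 0.41, "ty": 0.8, "tz": 4.7, "wx": 0, "wy": 0, "wz": 0, "fingers": -1},
    {"tx": 0.41, "ty": 0.8, "tz": 4.7, "wx": 0, "wy": 0, "wz": 0, "fingers": -1},
    {"tx": 0.41, "ty": 0.8, "tz": 4.7, "wx": 0, "wy": 0, "wz": 0, "fingers": -1},
    {"tx": 0, "ty": 0, "tz": 0, "wx": 0, "wy": 0, "wz": 0, "fingers": -1}
  ]
}}

```text
time_s: 2.5
tcp_pos: [0.6219, -0.2511, 0.1523]
ee_rot: [0.65, -0.648, 0.282, -0.279]
ft_force: [-0.3, -0.2, 0.1]
grip_width: 0.0849
```

```bash
python3 go.py 618 -253.5 29 43.3
```

```text
tcp [ 621.9 -251.1  152.3] jaw 43.2 down [-0.0021  0.0034 -1.    ] | wy -0.1 then t [-0.04 12.33 -0.46] | without turn [-0.04 12.33 -0.46] | t 2.5 w 0.0849 F [-0.3 -0.2  0.1] j6 -1.22
```

Request:
{"name": "jog_arm", "arguments": {
  "plan": [
    {"tx": 0, "ty": 3, "tz": -0.4, "wx": 0, "wy": 0, "wz": 0, "fingers": -1},
    {"tx": 0, "ty": 4, "tz": 0, "wx": 0, "wy": 0, "wz": 0, "fingers": -1},
    {"tx": 0, "ty": 3, "tz": 0, "wx": 0, "wy": 0, "wz": 0, "fingers": -1},
    {"tx": 0, "ty": 1.5, "tz": 0, "wx": 0, "wy": 0, "wz": 0, "fingers": -1},
    {"tx": 0, "ty": 0.8, "tz": 0, "wx": 0, "wy": 0, "wz": 0, "fingers": -1},
    {"tx": 0, "ty": 0, "tz": 0, "wx": 0, "wy": 0, "wz": 0, "fingers": -1},
    {"tx": 0, "ty": 0, "tz": 0, "wx": 0, "wy": 0, "wz": 0, "fingers": -1}
  ]
}}

```text
time_s: 3.2
tcp_pos: [0.6175, -0.26, 0.0342]
ee_rot: [-0.648, 0.648, -0.281, 0.283]
ft_force: [0.4, 0.4, -0.1]
grip_width: 0.0857
```

```bash
python3 go.py 618 -253.5 29 43.3
```

```text
tcp [ 617.5 -260.    34.2] jaw 42.9 down [ 0.0023 -0.0012 -1.    ] | wy -0.4 then t [-0.44  0.52  0.48] | without turn [-0.44  0.52  0.48] | t 3.2 w 0.0857 F [ 0.4  0.4 -0.1] j6 -1.22
```

Request:
{"name": "jog_arm", "arguments": {
  "plan": [
    {"tx": -0.4, "ty": 0.5, "tz": 0.45, "wx": 0, "wy": 0, "wz": 0, "fingers": -1},
    {"tx": 0, "ty": 0, "tz": 0, "wx": 0, "wy": 0, "wz": 0, "fingers": -1},
    {"tx": 0, "ty": 0, "tz": 0, "wx": 0, "wy": 0, "wz": 0, "fingers": -1}
  ]
}}

```text
time_s: 3.5
tcp_pos: [0.6173, -0.253, 0.0279]
ee_rot: [-0.648, 0.648, -0.282, 0.282]
ft_force: [0.5, 0.2, 0.1]
grip_width: 0.0857
```

```bash
python3 go.py 618 -253.5 29 43.3
```

```text
tcp [ 617.3 -253.    27.9] jaw 43.0 down [ 6.e-04 -3.e-04 -1.e+00] | wy -0.3 then t [ 0.09 -0.11  0.02] | without turn [ 0.09 -0.11  0.02] | t 3.5 w 0.0857 F [0.5 0.2 0.1] j6 -1.22
```

Good. I'll close and lift slightly.

Request:
{"name": "jog_arm", "arguments": {
  "plan": [
    {"tx": 0, "ty": 0, "tz": 0, "wx": 0, "wy": 0, "wz": 0, "fingers": 1},
    {"tx": 0, "ty": 0, "tz": 0, "wx": 0, "wy": 0, "wz": 0, "fingers": 1},
    {"tx": 0, "ty": 0, "tz": 0, "wx": 0, "wy": 0, "wz": 0, "fingers": 1},
    {"tx": 0, "ty": 0, "tz": 0, "wx": 0, "wy": 0, "wz": 0, "fingers": 1},
    {"tx": 0, "ty": 0, "tz": 0, "wx": 0, "wy": 0, "wz": 0, "fingers": 1},
    {"tx": 0, "ty": 0, "tz": 0, "wx": 0, "wy": 0, "wz": 0, "fingers": 1},
    {"tx": 0, "ty": 0, "tz": 0, "wx": 0, "wy": 0, "wz": 0, "fingers": 1},
    {"tx": 0, "ty": -1, "tz": 0, "wx": 0, "wy": 0, "wz": 0, "fingers": 1},
    {"tx": 0, "ty": -3, "tz": 0, "wx": 0, "wy": 0, "wz": 0, "fingers": 1},
    {"tx": 0, "ty": -4, "tz": 0, "wx": 0, "wy": 0, "wz": 0, "fingers": 1},
    {"tx": 0, "ty": -2, "tz": 0, "wx": 0, "wy": 0, "wz": 0, "fingers": 1},
    {"tx": 0, "ty": 0, "tz": 0, "wx": 0, "wy": 0, "wz": 0, "fingers": 1}
  ]
}}

```text
time_s: 4.7
tcp_pos: [0.6196, -0.2545, 0.133]
ee_rot: [-0.648, 0.648, -0.279, 0.285]
ft_force: [0.6, -0.5, -1.9]
grip_width: 0.0114
```

```bash
python3 go.py 455.6 -370.6 130 10.45
```

```text
tcp [ 619.6 -254.5  133. ] jaw 42.9 down [ 0.0073 -0.0036 -1.    ] | wy 32.5 then t [  8.44   0.31 -18.24] | without turn [ -2.68   0.22 -19.92] | t 4.7 w 0.0114 F [ 0.6 -0.5 -1.9] j6 -1.22
```

Request:
{"name": "jog_arm", "arguments": {
  "plan": [
    {"tx": 0, "ty": 0, "tz": 0, "wx": 0, "wy": 8.1, "wz": 0, "fingers": 1},
    {"tx": 0, "ty": 0, "tz": 0, "wx": 0, "wy": 8.1, "wz": 0, "fingers": 1},
    {"tx": 0, "ty": 0, "tz": 0, "wx": 0, "wy": 8.1, "wz": 0, "fingers": 1},
    {"tx": 0, "ty": 0, "tz": 0, "wx": 0, "wy": 8.1, "wz": 0, "fingers": 1},
    {"tx": 1.2, "ty": 0, "tz": -2.6, "wx": 0, "wy": 0, "wz": 0, "fingers": 1},
    {"tx": 1.4, "ty": 0, "tz": -3.0, "wx": 0, "wy": 0, "wz": 0, "fingers": 1},
    {"tx": 1.4, "ty": 0, "tz": -3.0, "wx": 0, "wy": 0, "wz": 0, "fingers": 1},
    {"tx": 1.4, "ty": 0, "tz": -3.0, "wx": 0, "wy": 0, "wz": 0, "fingers": 1},
    {"tx": 1.4, "ty": 0, "tz": -3.0, "wx": 0, "wy": 0, "wz": 0, "fingers": 1},
    {"tx": 1.2, "ty": 0, "tz": -2.5, "wx": 0, "wy": 0, "wz": 0, "fingers": 1},
    {"tx": 0.4, "ty": 0, "tz": -1.0, "wx": 0, "wy": 0, "wz": 0, "fingers": 1},
    {"tx": 0, "ty": 0, "tz": 0, "wx": 0, "wy": 0, "wz": 0, "fingers": 1}
  ]
}}

```text
time_s: 5.9
tcp_pos: [0.4529, -0.3691, 0.1262]
ee_rot: [0.543, -0.543, 0.453, -0.452]
ft_force: [1.2, -0.5, -2.9]
grip_width: 0.0109
```

Run:
```python
from h import *
from m import nose
from go import go
go(455.6,-370.6,80,10.45)
p,d=vision.get_image('top'); C=cloud('top',d)
hsv=cv2.cvtColor(p,cv2.COLOR_RGB2HSV); H,S,V=hsv[...,0],hsv[...,1],hsv[...,2]
m=(H>20)&(H<36)&(S>120)&(C[...,2]>.06)&(C[...,2]<.2)
v,u=np.nonzero(m); print(u.min(),u.max(),v.min(),v.max(),np.percentile(C[m][:,2],[5,50,95]))
z=monitor.get_obs()['tcp_pos'][2]-.029+.025
c=comp(m,(0,640,0,480)); print(nose(onplane('top',c,z)))
p2,_=vision.get_image('side')
a=np.hstack([cv2.resize(p[170:320,350:500],(400,400)),cv2.resize(p2[140:260,270:390],(400,400))]); cv2.imwrite('pics/hold.png',a[...,::-1])
```

```text
tcp [ 452.9 -369.1  126.2] jaw 10.4 down [-0.0014  0.0013 -1.    ] | wy -0.0 then t [0.2  4.62 0.25] | without turn [0.2  4.62 0.25] | t 5.9 w 0.0109 F [ 1.2 -0.5 -2.9] j6 -0.95
140 486 54 281 [0.07008388 0.10336061 0.12636827]
(array([ 414.54440308, -377.55438232]), (92.68509674072266, 128.86761474609375), np.float32(-79.26488), np.float64(37.443908338152696), np.float64(54.6981547882559))
```

View pics/hold.png

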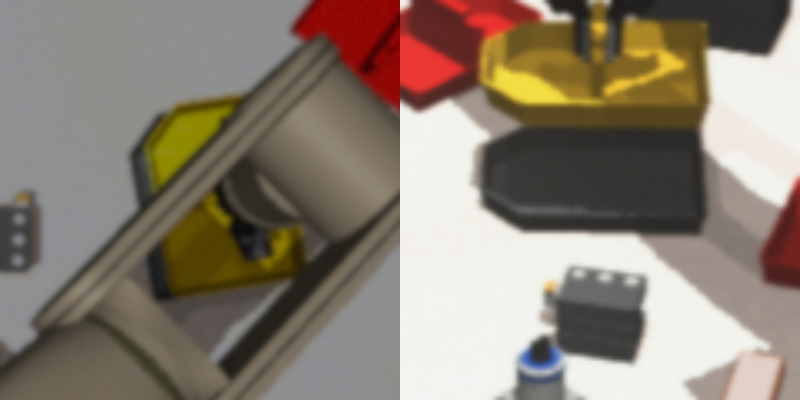

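Request:
{"name": "jog_arm", "arguments": {
  "plan": [
    {"tx": 0.2, "ty": 0, "tz": 0.25, "wx": 0, "wy": 0, "wz": 0, "fingers": 1},
    {"tx": 0, "ty": 2, "tz": 0, "wx": 0, "wy": 0, "wz": 0, "fingers": 1},
    {"tx": 0, "ty": 2.5, "tz": 0, "wx": 0, "wy": 0, "wz": 0, "fingers": 1},
    {"tx": 0, "ty": 2, "tz": 0, "wx": 0, "wy": 0, "wz": 0, "fingers": 1},
    {"tx": 0, "ty": 0, "tz": 0, "wx": 0, "wy": 0, "wz": 0, "fingers": 1},
    {"tx": 0, "ty": 0, "tz": 0, "wx": 0, "wy": 0, "wz": 0, "fingers": 1}
  ]
}}

```text
time_s: 6.6
tcp_pos: [0.4578, -0.3697, 0.0622]
ee_rot: [0.544, -0.544, 0.452, -0.451]
ft_force: [-0.1, -0.9, -1.4]
grip_width: 0.0109
```

Run:
```python
from h import *
from go import go
go(455.6,-370.6,31,10.45)
p,d=vision.get_image('side'); C=cloud('side',d); hsv=cv2.cvtColor(p,cv2.COLOR_RGB2HSV); H,S=hsv[...,0],hsv[...,1]
m=(H>18)&(H<38)&(S>110)&(d>0)
q=C[m]; o=monitor.get_obs(); L=(q-o['tcp_pos'])@rot(o['ee_rot'])*1000
k=(abs(L[:,0])<75)&(abs(L[:,2])<110)&(abs(L[:,1])<45); L=L[k]; print(len(L),np.percentile(L,[1,50,99],axis=0).round(1))
rim=L[(L[:,1]<6)&(L[:,1]>0)&(abs(L[:,2])>20)]; print('rim rect',rect(rim[:,[2,0]]/1000)[1])
```

```text
tcp [ 457.8 -369.7   62.2] jaw 10.6 down [-6.e-04  7.e-04 -1.e+00] | wy 0.2 then t [ 0.05  3.12 -0.23] | without turn [ 0.05  3.12 -0.23] | t 6.6 w 0.0109 F [-0.1 -0.9 -1.4] j6 -0.95
1887 [[-66.4 -36.4 -83.7]
 [  1.5  19.7  -1.5]
 [ 64.5  27.4  86.7]]
rim rect ((1.1721572875976562, 0.30202484130859375), (179.4139404296875, 137.1092987060547), 2.596374988555908)
```

Request:
{"name": "jog_arm", "arguments": {
  "plan": [
    {"tx": 0.05, "ty": 0.6, "tz": -0.2, "wx": 0, "wy": 0, "wz": 0, "fingers": 1},
    {"tx": 0, "ty": 0.8, "tz": 0, "wx": 0, "wy": 0, "wz": 0, "fingers": 1},
    {"tx": 0, "ty": 0.7, "tz": 0, "wx": 0, "wy": 0, "wz": 0, "fingers": 1},
    {"tx": 0, "ty": 0.5, "tz": 0, "wx": 0, "wy": 0, "wz": 0, "fingers": 1},
    {"tx": 0, "ty": 0.3, "tz": 0, "wx": 0, "wy": 0, "wz": 0, "fingers": 1},
    {"tx": 0, "ty": 0, "tz": 0, "wx": 0, "wy": 0, "wz": 0, "fingers": 1}
  ]
}}

```text
time_s: 7.25
tcp_pos: [0.4549, -0.3709, 0.0325]
ee_rot: [0.544, -0.544, 0.452, -0.452]
ft_force: [0.3, 0.3, -1.2]
grip_width: 0.0112
```

```bash
python3 go.py 455.6 -370.6 31 10.45
```

```text
tcp [ 454.9 -370.9   32.5] jaw 10.5 down [-9.e-04  1.e-03 -1.e+00] | wy 0.1 then t [-0.02  0.15  0.07] | without turn [-0.02  0.15  0.07] | t 7.2 w 0.0112 F [ 0.3  0.3 -1.2] j6 -0.96
```

Next I'll open, rise and measure from above.

Request:
{"name": "jog_arm", "arguments": {
  "plan": [
    {"tx": 0, "ty": 0, "tz": 0, "wx": 0, "wy": 0, "wz": 0, "fingers": -1},
    {"tx": 0, "ty": 0, "tz": 0, "wx": 0, "wy": 0, "wz": 0, "fingers": -1},
    {"tx": 0, "ty": 0, "tz": 0, "wx": 0, "wy": 0, "wz": 0, "fingers": -1},
    {"tx": 0, "ty": 0, "tz": 0, "wx": 0, "wy": 0, "wz": 0, "fingers": -1},
    {"tx": 0, "ty": 0, "tz": 0, "wx": 0, "wy": 0, "wz": 0, "fingers": -1},
    {"tx": 0, "ty": 0, "tz": 0, "wx": 0, "wy": 0, "wz": 0, "fingers": -1},
    {"tx": 0, "ty": -2, "tz": 0, "wx": 0, "wy": 0, "wz": 0, "fingers": -1},
    {"tx": 0, "ty": -4, "tz": 0, "wx": 0, "wy": 0, "wz": 0, "fingers": -1},
    {"tx": 0, "ty": -4, "tz": 0, "wx": 0, "wy": 0, "wz": 0, "fingers": -1},
    {"tx": 0, "ty": -3, "tz": 0, "wx": 0, "wy": 0, "wz": 0, "fingers": -1}
  ]
}}

```text
time_s: 8.25
tcp_pos: [0.4558, -0.3718, 0.1662]
ee_rot: [-0.544, 0.544, -0.451, 0.453]
ft_force: [0.2, -0.6, -0.1]
grip_width: 0.0852
```

```bash
cat > tray.py <<'E'
from h import *
def tray():
    p,d=vision.get_image('side'); C=cloud('side',d); hsv=cv2.cvtColor(p,cv2.COLOR_RGB2HSV); H,S=hsv[...,0],hsv[...,1]
    m=(H>18)&(H<38)&(S>110)&(d>0)&(abs(C[...,0]-.456)<.13)&(abs(C[...,1]+.37)<.1)
    q=C[m]; print('tray zmax %.4f'%np.percentile(q[:,2],99.5))
    g=q[q[:,2]>.05]; print('grip',g.mean(0).round(4),rect(g[:,:2])[1])
    rim=q[(q[:,2]>.023)&(q[:,2]<.033)]; print('rim',rect(rim[:,:2])[1])
    f=q[(q[:,2]<.016)]; A=np.c_[f[:,:2],np.ones(len(f))]; s=np.linalg.lstsq(A,f[:,2],rcond=None)[0]; print('floor z mid',(s@[.456,-.37,1]).round(4),'slopes',s[:2].round(4),len(f))
    return p
if __name__=='__main__':
    p=tray(); a=cv2.resize(p[140:260,270:390],(500,500)); cv2.imwrite('pics/nest.png',a[...,::-1])
    from go import go; go(437,200.5,150,-80)
E
python3 tray.py
```

```text
tray zmax 0.0685
grip [ 0.4518 -0.3547  0.063 ] ((453.1658020019531, -367.5922546386719), (10.895574569702148, 96.37858581542969), 11.167051315307617)
rim ((457.8885803222656, -371.230712890625), (178.578369140625, 135.34938049316406), 10.64462661743164)
floor z mid 0.0083 slopes [ 0.0042 -0.0152] 1023
tcp [ 457.8 -373.6  171.9] jaw 10.5 down [ 0.0069 -0.0068 -1.    ] | wy 90.5 then t [ -7.94   1.81 -56.91] | without turn [-56.84   1.79   8.45] | t 8.3 w 0.0855 F [ 1.6 -1.8  4.6] j6 -0.96
```

View pics/nest.png

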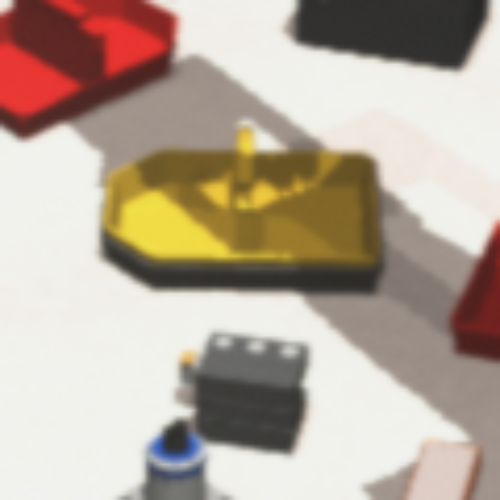

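The tray is nested flat, its rim centre within about 1 mm of the holder's. The bush is next.

Request:
{"name": "jog_arm", "arguments": {
  "plan": [
    {"tx": -3, "ty": 0, "tz": 0.4, "wx": 0, "wy": 0, "wz": 0, "fingers": -1},
    {"tx": -5, "ty": 0, "tz": 0.7, "wx": 0, "wy": 0, "wz": 0, "fingers": -1},
    {"tx": -5, "ty": 0, "tz": 0.8, "wx": 0, "wy": 0, "wz": 0, "fingers": -1},
    {"tx": -5, "ty": 0, "tz": 0.8, "wx": 0, "wy": 0, "wz": 0, "fingers": -1},
    {"tx": -5, "ty": 0, "tz": 0.8, "wx": 0, "wy": 0, "wz": 0, "fingers": -1},
    {"tx": -5, "ty": 0, "tz": 0.8, "wx": 0, "wy": 0, "wz": 0, "fingers": -1},
    {"tx": -5, "ty": 0, "tz": 0.8, "wx": 0, "wy": 0, "wz": 0, "fingers": -1},
    {"tx": -5, "ty": 0, "tz": 0.8, "wx": 0, "wy": 0, "wz": 0, "fingers": -1},
    {"tx": -5, "ty": 0, "tz": 0.8, "wx": 0, "wy": 0, "wz": 0, "fingers": -1},
    {"tx": -5, "ty": 0, "tz": 0.8, "wx": 0, "wy": 0, "wz": 0, "fingers": -1},
    {"tx": -5, "ty": 0, "tz": 0.8, "wx": 0, "wy": 0, "wz": 0, "fingers": -1},
    {"tx": -3.8, "ty": 0, "tz": 0.2, "wx": 0, "wy": 0, "wz": 0, "fingers": -1}
  ]
}}

```text
time_s: 9.5
tcp_pos: [0.4348, 0.1993, 0.1634]
ee_rot: [0.544, -0.544, 0.452, -0.452]
ft_force: [-0.1, -0.3, -0.6]
grip_width: 0.0851
```

```bash
python3 go.py 436.5 200.7 28 10.5
```

```text
tcp [434.8 199.3 163.4] jaw 10.6 down [ 8.e-04  7.e-04 -1.e+00] | wy 0.1 then t [-0.1  13.54  0.19] | without turn [-0.1  13.54  0.19] | t 9.5 w 0.0851 F [-0.1 -0.3 -0.6] j6 0.14
```

Request:
{"name": "jog_arm", "arguments": {
  "plan": [
    {"tx": -0.1, "ty": 3, "tz": 0.2, "wx": 0, "wy": 0, "wz": 0, "fingers": -1},
    {"tx": 0, "ty": 4, "tz": 0, "wx": 0, "wy": 0, "wz": 0, "fingers": -1},
    {"tx": 0, "ty": 3.5, "tz": 0, "wx": 0, "wy": 0, "wz": 0, "fingers": -1},
    {"tx": 0, "ty": 2, "tz": 0, "wx": 0, "wy": 0, "wz": 0, "fingers": -1},
    {"tx": 0, "ty": 1, "tz": 0, "wx": 0, "wy": 0, "wz": 0, "fingers": -1},
    {"tx": 0, "ty": 0, "tz": 0, "wx": 0, "wy": 0, "wz": 0, "fingers": -1},
    {"tx": 0, "ty": 0, "tz": 0, "wx": 0, "wy": 0, "wz": 0, "fingers": -1}
  ]
}}

```text
time_s: 10.2
tcp_pos: [0.4378, 0.198, 0.0294]
ee_rot: [0.544, -0.543, 0.452, -0.452]
ft_force: [-0.2, -0.2, 0.4]
grip_width: 0.0857
```

```bash
python3 go.py 436.5 200.7 28 10.5
```

```text
tcp [437.8 198.   29.4] jaw 10.5 down [ 1.4e-03  5.0e-04 -1.0e+00] | wy 0.0 then t [-0.28  0.13 -0.08] | without turn [-0.28  0.13 -0.08] | t 10.2 w 0.0857 F [-0.2 -0.2  0.4] j6 0.13
```

Request:
{"name": "jog_arm", "arguments": {
  "plan": [
    {"tx": -0.25, "ty": 0.2, "tz": -0.1, "wx": 0, "wy": 0, "wz": 0, "fingers": -1},
    {"tx": 0, "ty": 0, "tz": 0, "wx": 0, "wy": 0, "wz": 0, "fingers": 1},
    {"tx": 0, "ty": 0, "tz": 0, "wx": 0, "wy": 0, "wz": 0, "fingers": 1},
    {"tx": 0, "ty": 0, "tz": 0, "wx": 0, "wy": 0, "wz": 0, "fingers": 1},
    {"tx": 0, "ty": 0, "tz": 0, "wx": 0, "wy": 0, "wz": 0, "fingers": 1},
    {"tx": 0, "ty": 0, "tz": 0, "wx": 0, "wy": 0, "wz": 0, "fingers": 1},
    {"tx": 0, "ty": 0, "tz": 0, "wx": 0, "wy": 0, "wz": 0, "fingers": 1},
    {"tx": 0, "ty": -2, "tz": 0, "wx": 0, "wy": 0, "wz": 0, "fingers": 1},
    {"tx": 0, "ty": -4, "tz": 0, "wx": 0, "wy": 0, "wz": 0, "fingers": 1},
    {"tx": 0, "ty": -4, "tz": 0, "wx": 0, "wy": 8.5, "wz": 0, "fingers": 1},
    {"tx": 0, "ty": -3, "tz": 0, "wx": 0, "wy": 8.5, "wz": 0, "fingers": 1},
    {"tx": 0, "ty": 0, "tz": 0, "wx": 0, "wy": 8.5, "wz": 0, "fingers": 1}
  ]
}}

```text
time_s: 11.4
tcp_pos: [0.4382, 0.201, 0.1612]
ee_rot: [-0.432, 0.426, -0.561, 0.563]
ft_force: [-0.2, 0.3, -3.0]
grip_width: 0.0326
```

Request:
{"name": "jog_arm", "arguments": {
  "plan": [
    {"tx": 0, "ty": 0, "tz": 0, "wx": 0, "wy": 8.2, "wz": 0, "fingers": 1},
    {"tx": 0, "ty": 0, "tz": 0, "wx": 0, "wy": 8.2, "wz": 0, "fingers": 1},
    {"tx": 0, "ty": 0, "tz": 0, "wx": 0, "wy": 8.2, "wz": 0, "fingers": 1},
    {"tx": 0, "ty": 0, "tz": 0, "wx": 0, "wy": 8.2, "wz": 0, "fingers": 1},
    {"tx": 0, "ty": 0, "tz": 0, "wx": 0, "wy": 8.2, "wz": 0, "fingers": 1},
    {"tx": 0, "ty": 0, "tz": 0, "wx": 0, "wy": 8.2, "wz": 0, "fingers": 1},
    {"tx": 0, "ty": 0, "tz": 0, "wx": 0, "wy": 8.2, "wz": 0, "fingers": 1},
    {"tx": 0, "ty": 0, "tz": 0, "wx": 0, "wy": 7.6, "wz": 0, "fingers": 1}
  ]
}}

```text
time_s: 12.2
tcp_pos: [0.4348, 0.1998, 0.1552]
ee_rot: [-0.059, 0.06, -0.704, 0.705]
ft_force: [-0.5, 0.6, -3.7]
grip_width: 0.0328
```

Run:
```python
from h import *
from go import go
# tray front target: +42 mm along tray x from grip point
a=np.radians(10.5); g=np.array([455.2,-371.]); 
for s in (42,-42): t=g+s*np.array([np.cos(a),np.sin(a)]); print(s,t,np.hypot(*t)); go(*t,150,-79.5)
```

```text
42 [ 496.49670612 -363.34610793] 615.2474082294896
tcp [434.8 199.8 155.2] jaw -80.3 down [-1.8e-03 -6.0e-04 -1.0e+00] | wy -0.8 then t [ 4.19  0.55 56.5 ] | without turn [ 3.41  0.55 56.55] | t 12.2 w 0.0328 F [-0.5  0.6 -3.7] j6 1.73
-42 [ 413.90329388 -378.65389207] 560.9765651672946
tcp [434.8 199.8 155.2] jaw -80.3 down [-1.8e-03 -6.0e-04 -1.0e+00] | wy -0.8 then t [12.59  0.57 56.5 ] | without turn [11.8   0.56 56.67] | t 12.2 w 0.0328 F [-0.5  0.6 -3.7] j6 1.73
```

Request:
{"name": "jog_arm", "arguments": {
  "plan": [
    {"tx": 0.1, "ty": 0, "tz": 2.5, "wx": 0, "wy": -0.8, "wz": 0, "fingers": 1},
    {"tx": 0.35, "ty": 0, "tz": 5, "wx": 0, "wy": 0, "wz": 0, "fingers": 1},
    {"tx": 0.4, "ty": 0, "tz": 5, "wx": 0, "wy": 0, "wz": 0, "fingers": 1},
    {"tx": 0.4, "ty": 0, "tz": 5, "wx": 0, "wy": 0, "wz": 0, "fingers": 1},
    {"tx": 0.4, "ty": 0, "tz": 5, "wx": 0, "wy": 0, "wz": 0, "fingers": 1},
    {"tx": 0.4, "ty": 0, "tz": 5, "wx": 0, "wy": 0, "wz": 0, "fingers": 1},
    {"tx": 0.4, "ty": 0, "tz": 5, "wx": 0, "wy": 0, "wz": 0, "fingers": 1},
    {"tx": 0.4, "ty": 0, "tz": 5, "wx": 0, "wy": 0, "wz": 0, "fingers": 1},
    {"tx": 0.4, "ty": 0, "tz": 5, "wx": 0, "wy": 0, "wz": 0, "fingers": 1},
    {"tx": 0.4, "ty": 0, "tz": 5, "wx": 0, "wy": 0, "wz": 0, "fingers": 1},
    {"tx": 0.4, "ty": 0, "tz": 5, "wx": 0, "wy": 0, "wz": 0, "fingers": 1},
    {"tx": 0.1, "ty": 0, "tz": 4, "wx": 0, "wy": 0, "wz": 0, "fingers": 1}
  ]
}}

```text
time_s: 13.4
tcp_pos: [0.4994, -0.3637, 0.1549]
ee_rot: [0.066, -0.067, 0.704, -0.704]
ft_force: [0.2, 0.5, -2.5]
grip_width: 0.0326
```

```bash
python3 go.py 496.5 -363.3 34 -79.5
```

```text
tcp [ 499.4 -363.7  154.9] jaw -79.2 down [-1.6e-03  8.0e-04 -1.0e+00] | wy 0.3 then t [ 0.26 12.09 -0.08] | without turn [ 0.26 12.09 -0.08] | t 13.4 w 0.0326 F [ 0.2  0.5 -2.5] j6 0.67
```

Request:
{"name": "jog_arm", "arguments": {
  "plan": [
    {"tx": 0.25, "ty": 2, "tz": -0.1, "wx": 0, "wy": 0, "wz": 0, "fingers": 1},
    {"tx": 0, "ty": 3, "tz": 0, "wx": 0, "wy": 0, "wz": 0, "fingers": 1},
    {"tx": 0, "ty": 3, "tz": 0, "wx": 0, "wy": 0, "wz": 0, "fingers": 1},
    {"tx": 0, "ty": 2, "tz": 0, "wx": 0, "wy": 0, "wz": 0, "fingers": 1},
    {"tx": 0, "ty": 1, "tz": 0, "wx": 0, "wy": 0, "wz": 0, "fingers": 1},
    {"tx": 0, "ty": 0.5, "tz": 0, "wx": 0, "wy": 0, "wz": 0, "fingers": 1},
    {"tx": 0, "ty": 0, "tz": 0, "wx": 0, "wy": 0, "wz": 0, "fingers": 1},
    {"tx": 0, "ty": 0, "tz": 0, "wx": 0, "wy": 0, "wz": 0, "fingers": 1}
  ]
}}

```text
time_s: 14.2
tcp_pos: [0.4986, -0.3612, 0.0426]
ee_rot: [-0.067, 0.066, -0.703, 0.704]
ft_force: [0.9, 0.2, -4.0]
grip_width: 0.0325
```

```bash
python3 go.py 496.5 -363.3 34 -79.5
```

```text
tcp [ 498.6 -361.2   42.6] jaw -79.2 down [ 0.0015 -0.0013 -1.    ] | wy 0.3 then t [0.25 0.86 0.16] | without turn [0.25 0.86 0.16] | t 14.2 w 0.0325 F [ 0.9  0.2 -4. ] j6 0.67
```

Request:
{"name": "jog_arm", "arguments": {
  "plan": [
    {"tx": 0.2, "ty": 0.4, "tz": 0.15, "wx": 0, "wy": 0, "wz": 0, "fingers": 1},
    {"tx": 0, "ty": 0.3, "tz": 0, "wx": 0, "wy": 0, "wz": 0, "fingers": 1},
    {"tx": 0, "ty": 0, "tz": 0, "wx": 0, "wy": 0, "wz": 0, "fingers": 1},
    {"tx": 0, "ty": 0, "tz": 0, "wx": 0, "wy": 0, "wz": 0, "fingers": 1}
  ]
}}

```text
time_s: 14.6
tcp_pos: [0.4961, -0.3625, 0.0343]
ee_rot: [0.067, -0.067, 0.704, -0.704]
ft_force: [-0.2, 0.3, -3.3]
grip_width: 0.0326
```

```bash
python3 go.py 496.5 -363.3 34 -79.5
```

```text
tcp [ 496.1 -362.5   34.3] jaw -79.2 down [ 0.e+00  1.e-04 -1.e+00] | wy 0.3 then t [-0.02  0.03  0.09] | without turn [-0.02  0.03  0.09] | t 14.6 w 0.0326 F [-0.2  0.3 -3.3] j6 0.67
```

Request:
{"name": "jog_arm", "arguments": {
  "plan": [
    {"tx": 0, "ty": 0.1, "tz": 0.0, "wx": 0, "wy": 0, "wz": 0, "fingers": 1},
    {"tx": 0, "ty": 0, "tz": 0, "wx": 0, "wy": 0, "wz": 0, "fingers": -0.3},
    {"tx": 0, "ty": 0, "tz": 0, "wx": 0, "wy": 0, "wz": 0, "fingers": -0.3},
    {"tx": 0, "ty": 0, "tz": 0, "wx": 0, "wy": 0, "wz": 0, "fingers": -0.3},
    {"tx": 0, "ty": 0, "tz": 0, "wx": 0, "wy": 0, "wz": 0, "fingers": -0.3},
    {"tx": 0, "ty": 0, "tz": 0, "wx": 0, "wy": 0, "wz": 0, "fingers": -0.3},
    {"tx": 0, "ty": -2, "tz": 0, "wx": 0, "wy": 0, "wz": 0, "fingers": -0.3},
    {"tx": 0, "ty": -4, "tz": 0, "wx": 0, "wy": 0, "wz": 0, "fingers": -0.3},
    {"tx": 0, "ty": -4, "tz": 0, "wx": 0, "wy": 0, "wz": 0, "fingers": -1},
    {"tx": 0, "ty": -3, "tz": 0, "wx": 0, "wy": 0, "wz": 0, "fingers": -1}
  ]
}}

```text
time_s: 15.6
tcp_pos: [0.4967, -0.363, 0.1663]
ee_rot: [-0.067, 0.066, -0.703, 0.705]
ft_force: [0.4, -0.3, 0.8]
grip_width: 0.0819
```

Run:
```python
from tray import *
from go import go
p=tray(); cv2.imwrite('pics/bush.png',cv2.resize(p[140:260,270:390],(450,450))[...,::-1])
go(413,-174,150,-92.4)
```

```text
tray zmax 0.0687
grip [ 0.454  -0.3558  0.0625] ((465.4810791015625, -368.1021423339844), (35.05001449584961, 102.4906234741211), 7.940189838409424)
rim ((456.9815368652344, -368.366943359375), (179.23635864257812, 137.62286376953125), 12.880329132080078)
floor z mid 0.0086 slopes [ 0.0058 -0.014 ] 807
tcp [ 498.8 -364.7  172.2] jaw -79.2 down [ 0.0075 -0.0065 -1.    ] | wy 13.2 then t [  9.38   2.02 -18.71] | without turn [  4.85   2.03 -20.36] | t 15.7 w 0.0852 F [ 1.5 -1.8  4.1] j6 0.67
```

View pics/bush.png

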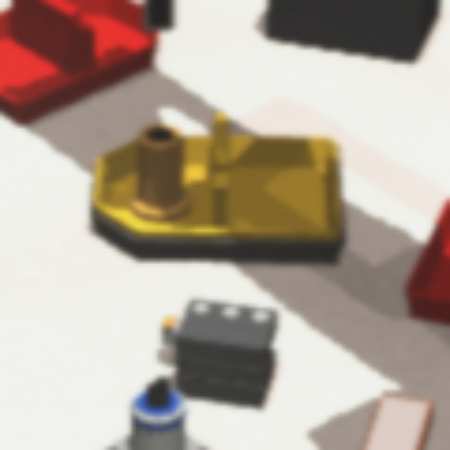

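The bush stands upright in the front half of the tray. The block is next.

Request:
{"name": "jog_arm", "arguments": {
  "plan": [
    {"tx": 0, "ty": 0, "tz": 0, "wx": 0, "wy": 6.6, "wz": 0, "fingers": -1},
    {"tx": 0, "ty": 0, "tz": 0, "wx": 0, "wy": 6.6, "wz": 0, "fingers": -1},
    {"tx": 1.5, "ty": 0, "tz": -3, "wx": 0, "wy": 0, "wz": 0, "fingers": -1},
    {"tx": 2.2, "ty": 0, "tz": -4.4, "wx": 0, "wy": 0, "wz": 0, "fingers": -1},
    {"tx": 2.2, "ty": 0, "tz": -4.4, "wx": 0, "wy": 0, "wz": 0, "fingers": -1},
    {"tx": 2.2, "ty": 0, "tz": -4.4, "wx": 0, "wy": 0, "wz": 0, "fingers": -1},
    {"tx": 1.3, "ty": 0, "tz": -2.5, "wx": 0, "wy": 0, "wz": 0, "fingers": -1},
    {"tx": 0, "ty": 2, "tz": 0, "wx": 0, "wy": 0, "wz": 0, "fingers": -1},
    {"tx": 0, "ty": 4, "tz": 0, "wx": 0, "wy": 0, "wz": 0, "fingers": -1},
    {"tx": 0, "ty": 2, "tz": 0, "wx": 0, "wy": 0, "wz": 0, "fingers": -1},
    {"tx": 0, "ty": 0, "tz": 0, "wx": 0, "wy": 0, "wz": 0, "fingers": -1},
    {"tx": 0, "ty": 0, "tz": 0, "wx": 0, "wy": 0, "wz": 0, "fingers": -1}
  ]
}}

```text
time_s: 16.85
tcp_pos: [0.4099, -0.1718, 0.0837]
ee_rot: [-0.015, 0.014, 0.707, -0.707]
ft_force: [0.6, 1.0, 1.2]
grip_width: 0.0853
```

```bash
python3 go.py 412.5 -173.5 24 -92.4
```

```text
tcp [ 409.9 -171.8   83.7] jaw -92.4 down [-3.e-04  2.e-04 -1.e+00] | wy 0.0 then t [-0.27  5.97  0.16] | without turn [-0.27  5.97  0.16] | t 16.9 w 0.0853 F [0.6 1.  1.2] j6 1.10
```

Request:
{"name": "jog_arm", "arguments": {
  "plan": [
    {"tx": -0.25, "ty": 1.5, "tz": 0.15, "wx": 0, "wy": 0, "wz": 0, "fingers": -1},
    {"tx": 0, "ty": 2.5, "tz": 0, "wx": 0, "wy": 0, "wz": 0, "fingers": -1},
    {"tx": 0, "ty": 1.4, "tz": 0, "wx": 0, "wy": 0, "wz": 0, "fingers": -1},
    {"tx": 0, "ty": 0.5, "tz": 0, "wx": 0, "wy": 0, "wz": 0, "fingers": -1},
    {"tx": 0, "ty": 0, "tz": 0, "wx": 0, "wy": 0, "wz": 0, "fingers": -1},
    {"tx": 0, "ty": 0, "tz": 0, "wx": 0, "wy": 0, "wz": 0, "fingers": -1}
  ]
}}

```text
time_s: 17.45
tcp_pos: [0.4135, -0.174, 0.0259]
ee_rot: [0.014, -0.015, -0.707, 0.707]
ft_force: [-0.3, -0.5, -0.0]
grip_width: 0.0851
```

```bash
python3 go.py 412.5 -173.5 24 -92.4
```

```text
tcp [ 413.5 -174.    25.9] jaw -92.4 down [ 0.002  -0.0012 -1.    ] | wy 0.0 then t [ 0.11  0.19 -0.05] | without turn [ 0.11  0.19 -0.05] | t 17.4 w 0.0851 F [-0.3 -0.5 -0. ] j6 1.10
```

Request:
{"name": "jog_arm", "arguments": {
  "plan": [
    {"tx": 0.1, "ty": 0.15, "tz": 0, "wx": 0, "wy": 0, "wz": 0, "fingers": 1},
    {"tx": 0, "ty": 0, "tz": 0, "wx": 0, "wy": 0, "wz": 0, "fingers": 1},
    {"tx": 0, "ty": 0, "tz": 0, "wx": 0, "wy": 0, "wz": 0, "fingers": 1},
    {"tx": 0, "ty": 0, "tz": 0, "wx": 0, "wy": 0, "wz": 0, "fingers": 1},
    {"tx": 0, "ty": 0, "tz": 0, "wx": 0, "wy": 0, "wz": 0, "fingers": 1},
    {"tx": 0, "ty": 0, "tz": 0, "wx": 0, "wy": 0, "wz": 0, "fingers": 1},
    {"tx": 0, "ty": -2, "tz": 0, "wx": 0, "wy": 0, "wz": 0, "fingers": 1},
    {"tx": 0, "ty": -4, "tz": 0, "wx": 0, "wy": 0, "wz": 0, "fingers": 1},
    {"tx": 0, "ty": -4, "tz": 0, "wx": 0, "wy": 6.5, "wz": 0, "fingers": 1},
    {"tx": 0, "ty": -2, "tz": 0, "wx": 0, "wy": 6.5, "wz": 0, "fingers": 1},
    {"tx": 0, "ty": 0, "tz": 0, "wx": 0, "wy": 6.6, "wz": 0, "fingers": 1},
    {"tx": 0, "ty": 0, "tz": 0, "wx": 0, "wy": 0, "wz": 0, "fingers": 1}
  ]
}}

```text
time_s: 18.65
tcp_pos: [0.4113, -0.1733, 0.1429]
ee_rot: [0.135, -0.135, -0.694, 0.694]
ft_force: [-0.8, -0.4, -5.3]
grip_width: 0.0432
```

```bash
python3 go.py 632 -1.6 100 -112
```

```text
tcp [ 411.3 -173.3  142.9] jaw -112.1 down [ 2.e-04 -1.e-04 -1.e+00] | wy -0.1 then t [-14.03   4.29 -24.19] | without turn [-14.01   4.29 -24.2 ] | t 18.6 w 0.0432 F [-0.8 -0.4 -5.3] j6 1.44
```

Request:
{"name": "jog_arm", "arguments": {
  "plan": [
    {"tx": -1.4, "ty": 0, "tz": -2.4, "wx": 0, "wy": 0, "wz": 0, "fingers": 1},
    {"tx": -2.1, "ty": 0, "tz": -3.6, "wx": 0, "wy": 0, "wz": 0, "fingers": 1},
    {"tx": -2.1, "ty": 0, "tz": -3.6, "wx": 0, "wy": 0, "wz": 0, "fingers": 1},
    {"tx": -2.1, "ty": 0, "tz": -3.6, "wx": 0, "wy": 0, "wz": 0, "fingers": 1},
    {"tx": -2.1, "ty": 0, "tz": -3.6, "wx": 0, "wy": 0, "wz": 0, "fingers": 1},
    {"tx": -2.1, "ty": 0, "tz": -3.6, "wx": 0, "wy": 0, "wz": 0, "fingers": 1},
    {"tx": -1.4, "ty": 0, "tz": -2.5, "wx": 0, "wy": 0, "wz": 0, "fingers": 1},
    {"tx": -0.7, "ty": 1.3, "tz": -1.3, "wx": 0, "wy": 0, "wz": 0, "fingers": 1},
    {"tx": 0, "ty": 3, "tz": 0, "wx": 0, "wy": 0, "wz": 0, "fingers": 1},
    {"tx": 0, "ty": 3, "tz": 0, "wx": 0, "wy": 0, "wz": 0, "fingers": 1},
    {"tx": 0, "ty": 0.7, "tz": 0, "wx": 0, "wy": 0, "wz": 0, "fingers": 1},
    {"tx": 0, "ty": 0, "tz": 0, "wx": 0, "wy": 0, "wz": 0, "fingers": 1}
  ]
}}

```text
time_s: 19.85
tcp_pos: [0.629, -0.001, 0.0596]
ee_rot: [0.136, -0.132, -0.694, 0.695]
ft_force: [0.8, -0.5, -4.5]
grip_width: 0.0428
```

```bash
python3 go.py 632 -1.6 29 -112
```

```text
tcp [629.   -1.   59.6] jaw -111.9 down [-6.4e-03  6.0e-04 -1.0e+00] | wy 0.1 then t [-0.32  3.06 -0.07] | without turn [-0.32  3.06 -0.07] | t 19.9 w 0.0428 F [ 0.8 -0.5 -4.5] j6 1.87
```

Request:
{"name": "jog_arm", "arguments": {
  "plan": [
    {"tx": -0.2, "ty": 1, "tz": 0, "wx": 0, "wy": 0, "wz": 0, "fingers": 1},
    {"tx": 0, "ty": 1, "tz": 0, "wx": 0, "wy": 0, "wz": 0, "fingers": 1},
    {"tx": 0, "ty": 0.6, "tz": 0, "wx": 0, "wy": 0, "wz": 0, "fingers": 1},
    {"tx": 0, "ty": 0.3, "tz": 0, "wx": 0, "wy": 0, "wz": 0, "fingers": 1},
    {"tx": 0, "ty": 0, "tz": 0, "wx": 0, "wy": 0, "wz": 0, "fingers": 1},
    {"tx": 0, "ty": 0, "tz": 0, "wx": 0, "wy": 0, "wz": 0, "fingers": 1}
  ]
}}

```text
time_s: 20.45
tcp_pos: [0.6338, -0.002, 0.0341]
ee_rot: [-0.135, 0.135, 0.694, -0.694]
ft_force: [0.7, 0.4, -5.1]
grip_width: 0.043
```

```bash
python3 go.py 632 -1.6 29 -112
```

```text
tcp [633.8  -2.   34.1] jaw -112.0 down [ 4.e-04 -0.e+00 -1.e+00] | wy 0.0 then t [0.18 0.51 0.03] | without turn [0.18 0.51 0.03] | t 20.4 w 0.0430 F [ 0.7  0.4 -5.1] j6 1.87
```

Request:
{"name": "jog_arm", "arguments": {
  "plan": [
    {"tx": 0.1, "ty": 0.3, "tz": 0, "wx": 0, "wy": 0, "wz": 0, "fingers": 1},
    {"tx": 0, "ty": 0.2, "tz": 0, "wx": 0, "wy": 0, "wz": 0, "fingers": 1},
    {"tx": 0, "ty": 0, "tz": 0, "wx": 0, "wy": 0, "wz": 0, "fingers": 1},
    {"tx": 0, "ty": 0, "tz": 0, "wx": 0, "wy": 0, "wz": 0, "fingers": 1}
  ]
}}

```text
time_s: 20.85
tcp_pos: [0.6325, -0.0016, 0.0287]
ee_rot: [0.135, -0.135, -0.694, 0.694]
ft_force: [0.3, 0.1, -5.6]
grip_width: 0.0429
```

Request:
{"name": "jog_arm", "arguments": {
  "plan": [
    {"tx": 0, "ty": 0, "tz": 0, "wx": 0, "wy": 0, "wz": 0, "fingers": -0.45},
    {"tx": 0, "ty": 0, "tz": 0, "wx": 0, "wy": 0, "wz": 0, "fingers": -0.45},
    {"tx": 0, "ty": 0, "tz": 0, "wx": 0, "wy": 0, "wz": 0, "fingers": -0.45},
    {"tx": 0, "ty": 0, "tz": 0, "wx": 0, "wy": 0, "wz": 0, "fingers": -0.45},
    {"tx": 0, "ty": -2, "tz": 0, "wx": 0, "wy": 0, "wz": 0, "fingers": -0.45},
    {"tx": 0, "ty": -4, "tz": 0, "wx": 0, "wy": 0, "wz": 0, "fingers": -0.45},
    {"tx": 0, "ty": -4, "tz": 0, "wx": 0, "wy": 0, "wz": 0, "fingers": -1},
    {"tx": 0, "ty": -3, "tz": 0, "wx": 0, "wy": 0, "wz": 0, "fingers": -1}
  ]
}}

```text
time_s: 21.65
tcp_pos: [0.6335, -0.0017, 0.162]
ee_rot: [-0.134, 0.136, 0.694, -0.694]
ft_force: [-0.7, 0.5, 0.2]
grip_width: 0.0852
```

Run:
```python
from h import *
from go import go
p,d=vision.get_image('side'); C=cloud('side',d)
q=C[(d>0)&(abs(C[...,0]-.639)<.055)&(abs(C[...,1]+.005)<.055)]; s=q[q[:,2]>.045]; s=s[s[:,2]<.075]; print(np.percentile(s[:,2],[5,50,95]),rect(s[:,:2])[1])
cv2.imwrite('pics/blk.png',cv2.resize(p[200:340,160:350],(570,420))[...,::-1])
go(433,-57,150,-33); go(434.8,84,150,-15)
```

```text
[0.04743229 0.05693801 0.06008367] ((631.4935913085938, -0.7050399780273438), (48.16303634643555, 63.8583869934082), 67.322021484375)
tcp [636.2  -1.9 168.1] jaw -112.0 down [ 1.040e-02 -9.000e-04 -9.999e-01] | wy -79.0 then t [ 15.71   1.69 -14.03] | without turn [16.8   1.6  12.72] | t 21.7 w 0.0852 F [ 2.7 -0.3  4.3] j6 1.87
tcp [636.2  -1.9 168.1] jaw -112.0 down [ 1.040e-02 -9.000e-04 -9.999e-01] | wy -97.0 then t [ -3.06   1.9  -21.67] | without turn [21.91  1.59 -0.43] | t 21.7 w 0.0852 F [ 2.7 -0.3  4.3] j6 1.87
```

View pics/blk.png

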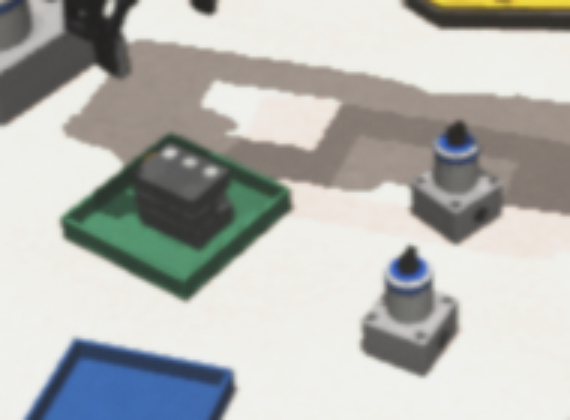

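The block is upright in the green bay, clear of the walls. Head 2 is next.

```bash
python3 go.py 432.5 -56.5 150 -123.7
```

```text
tcp [636.2  -1.9 168.1] jaw -112.0 down [ 1.040e-02 -9.000e-04 -9.999e-01] | wy 11.7 then t [13.93  1.62 15.85] | without turn [16.87  1.6  12.69] | t 21.7 w 0.0852 F [ 2.7 -0.3  4.3] j6 1.87
```

Request:
{"name": "jog_arm", "arguments": {
  "plan": [
    {"tx": 0, "ty": 0, "tz": 0, "wx": 0, "wy": 5.8, "wz": 0, "fingers": -1},
    {"tx": 0, "ty": 0, "tz": 0, "wx": 0, "wy": 5.9, "wz": 0, "fingers": -1},
    {"tx": 1.5, "ty": 0, "tz": 1.7, "wx": 0, "wy": 0, "wz": 0, "fingers": -1},
    {"tx": 2.5, "ty": 0, "tz": 2.8, "wx": 0, "wy": 0, "wz": 0, "fingers": -1},
    {"tx": 2.8, "ty": 0, "tz": 3.2, "wx": 0, "wy": 0, "wz": 0, "fingers": -1},
    {"tx": 2.8, "ty": 0, "tz": 3.2, "wx": 0, "wy": 0, "wz": 0, "fingers": -1},
    {"tx": 2.5, "ty": 0.5, "tz": 2.8, "wx": 0, "wy": 0, "wz": 0, "fingers": -1},
    {"tx": 1.6, "ty": 1, "tz": 1.9, "wx": 0, "wy": 0, "wz": 0, "fingers": -1},
    {"tx": 0, "ty": 2, "tz": 0, "wx": 0, "wy": 0, "wz": 0, "fingers": -1},
    {"tx": 0, "ty": 1.5, "tz": 0, "wx": 0, "wy": 0, "wz": 0, "fingers": -1},
    {"tx": 0, "ty": 0, "tz": 0, "wx": 0, "wy": 0, "wz": 0, "fingers": -1},
    {"tx": 0, "ty": 0, "tz": 0, "wx": 0, "wy": 0, "wz": 0, "fingers": -1}
  ]
}}

```text
time_s: 22.9
tcp_pos: [0.4322, -0.0555, 0.1091]
ee_rot: [-0.205, 0.205, 0.677, -0.677]
ft_force: [-0.3, 0.0, 0.2]
grip_width: 0.0854
```

```bash
python3 go.py 432.5 -56.5 40 -123.7
```

```text
tcp [432.2 -55.5 109.1] jaw -123.7 down [-2.e-04  1.e-04 -1.e+00] | wy 0.0 then t [-0.08  6.91  0.06] | without turn [-0.08  6.91  0.06] | t 22.9 w 0.0854 F [-0.3  0.   0.2] j6 1.91
```

Request:
{"name": "jog_arm", "arguments": {
  "plan": [
    {"tx": -0.1, "ty": 2, "tz": 0.1, "wx": 0, "wy": 0, "wz": 0, "fingers": -1},
    {"tx": 0, "ty": 2.5, "tz": 0, "wx": 0, "wy": 0, "wz": 0, "fingers": -1},
    {"tx": 0, "ty": 1.5, "tz": 0, "wx": 0, "wy": 0, "wz": 0, "fingers": -1},
    {"tx": 0, "ty": 0.9, "tz": 0, "wx": 0, "wy": 0, "wz": 0, "fingers": -1},
    {"tx": 0, "ty": 0, "tz": 0, "wx": 0, "wy": 0, "wz": 0, "fingers": -1},
    {"tx": 0, "ty": 0, "tz": 0, "wx": 0, "wy": 0, "wz": 0, "fingers": -1}
  ]
}}

```text
time_s: 23.5
tcp_pos: [0.4332, -0.0571, 0.0408]
ee_rot: [-0.204, 0.205, 0.677, -0.677]
ft_force: [0.5, -0.4, 0.3]
grip_width: 0.0853
```

```bash
python3 go.py 432.5 -56.5 40 -123.7
```

```text
tcp [433.2 -57.1  40.8] jaw -123.7 down [ 1.2e-03 -3.0e-04 -1.0e+00] | wy 0.0 then t [ 0.09  0.08 -0.  ] | without turn [ 0.09  0.08 -0.  ] | t 23.5 w 0.0853 F [ 0.5 -0.4  0.3] j6 1.91
```

Request:
{"name": "jog_arm", "arguments": {
  "plan": [
    {"tx": 0, "ty": 0, "tz": 0, "wx": 0, "wy": 0, "wz": 0, "fingers": 1},
    {"tx": 0, "ty": 0, "tz": 0, "wx": 0, "wy": 0, "wz": 0, "fingers": 1},
    {"tx": 0, "ty": 0, "tz": 0, "wx": 0, "wy": 0, "wz": 0, "fingers": 1},
    {"tx": 0, "ty": 0, "tz": 0, "wx": 0, "wy": 0, "wz": 0, "fingers": 1},
    {"tx": 0, "ty": 0, "tz": 0, "wx": 0, "wy": 0, "wz": 0, "fingers": 1},
    {"tx": 0, "ty": 0, "tz": 0, "wx": 0, "wy": 0, "wz": 0, "fingers": 1},
    {"tx": 0, "ty": -2, "tz": 0, "wx": 0, "wy": 0, "wz": 0, "fingers": 1},
    {"tx": 0, "ty": -4, "tz": 0, "wx": 0, "wy": -7.8, "wz": 0, "fingers": 1},
    {"tx": 0, "ty": -4, "tz": 0, "wx": 0, "wy": -7.8, "wz": 0, "fingers": 1},
    {"tx": 0, "ty": -3, "tz": 0, "wx": 0, "wy": -7.8, "wz": 0, "fingers": 1},
    {"tx": 0, "ty": 0, "tz": 0, "wx": 0, "wy": -7.8, "wz": 0, "fingers": 1},
    {"tx": 0, "ty": 0, "tz": 0, "wx": 0, "wy": 0, "wz": 0, "fingers": 1}
  ]
}}

```text
time_s: 24.7
tcp_pos: [0.4323, -0.0569, 0.1699]
ee_rot: [0.014, -0.014, -0.707, 0.707]
ft_force: [-0.4, -0.8, -6.5]
grip_width: 0.0327
```

Run:
```python
from go import *
c=np.array([605,240.]); a=np.radians(87.5)
for s in(-42,42): t=c+s*np.array([np.cos(a),np.sin(a)]); print(s,t); go(*t,130,-92.5)
```

```text
-42 [603.16798573 198.03997469]
tcp [432.3 -56.9 169.9] jaw -92.3 down [ 2.e-04 -2.e-04 -1.e+00] | wy 0.2 then t [-15.96   3.98 -26.22] | without turn [-16.03   3.98 -26.17] | t 24.7 w 0.0327 F [-0.4 -0.8 -6.5] j6 1.36
42 [606.83201427 281.96002531]
tcp [432.3 -56.9 169.9] jaw -92.3 down [ 2.e-04 -2.e-04 -1.e+00] | wy 0.2 then t [-15.96   3.98 -34.62] | without turn [-16.06   3.98 -34.57] | t 24.7 w 0.0327 F [-0.4 -0.8 -6.5] j6 1.36
```

Request:
{"name": "jog_arm", "arguments": {
  "plan": [
    {"tx": -0.9, "ty": 0, "tz": -2, "wx": 0, "wy": 0.2, "wz": 0, "fingers": 1},
    {"tx": -1.7, "ty": 0, "tz": -3.7, "wx": 0, "wy": 0, "wz": 0, "fingers": 1},
    {"tx": -1.9, "ty": 0, "tz": -4.1, "wx": 0, "wy": 0, "wz": 0, "fingers": 1},
    {"tx": -1.9, "ty": 0, "tz": -4.1, "wx": 0, "wy": 0, "wz": 0, "fingers": 1},
    {"tx": -1.9, "ty": 0, "tz": -4.1, "wx": 0, "wy": 0, "wz": 0, "fingers": 1},
    {"tx": -1.9, "ty": 0, "tz": -4.1, "wx": 0, "wy": 0, "wz": 0, "fingers": 1},
    {"tx": -1.9, "ty": 0, "tz": -4.1, "wx": 0, "wy": 0, "wz": 0, "fingers": 1},
    {"tx": -1.9, "ty": 0.5, "tz": -4.1, "wx": 0, "wy": 0, "wz": 0, "fingers": 1},
    {"tx": -1.3, "ty": 1, "tz": -2.8, "wx": 0, "wy": 0, "wz": 0, "fingers": 1},
    {"tx": -0.6, "ty": 1.5, "tz": -1.5, "wx": 0, "wy": 0, "wz": 0, "fingers": 1},
    {"tx": 0, "ty": 2.5, "tz": 0, "wx": 0, "wy": 0, "wz": 0, "fingers": 1},
    {"tx": 0, "ty": 1, "tz": 0, "wx": 0, "wy": 0, "wz": 0, "fingers": 1}
  ]
}}

```text
time_s: 25.9
tcp_pos: [0.6038, 0.2807, 0.0986]
ee_rot: [0.02, -0.014, -0.706, 0.708]
ft_force: [-1.3, -0.9, -8.2]
grip_width: 0.0329
```

```bash
python3 go.py 606.8 282 45.5 -92.5
```

```text
tcp [603.8 280.7  98.6] jaw -92.8 down [-0.0085 -0.0034 -1.    ] | wy -0.3 then t [-0.33  5.3  -0.16] | without turn [-0.33  5.3  -0.17] | t 25.9 w 0.0329 F [-1.3 -0.9 -8.2] j6 1.98
```

Request:
{"name": "jog_arm", "arguments": {
  "plan": [
    {"tx": -0.1, "ty": 1.5, "tz": 0, "wx": 0, "wy": 0, "wz": 0, "fingers": 1},
    {"tx": 0, "ty": 1.5, "tz": 0, "wx": 0, "wy": 0, "wz": 0, "fingers": 1},
    {"tx": 0, "ty": 1, "tz": 0, "wx": 0, "wy": 0, "wz": 0, "fingers": 1},
    {"tx": 0, "ty": 0.5, "tz": 0, "wx": 0, "wy": 0, "wz": 0, "fingers": 1},
    {"tx": 0, "ty": 0, "tz": 0, "wx": 0, "wy": 0, "wz": 0, "fingers": 1},
    {"tx": 0, "ty": 0, "tz": 0, "wx": 0, "wy": 0, "wz": 0, "fingers": 1}
  ]
}}

```text
time_s: 26.5
tcp_pos: [0.6088, 0.2814, 0.0606]
ee_rot: [-0.016, 0.017, 0.707, -0.707]
ft_force: [1.1, 0.6, -5.6]
grip_width: 0.0324
```

```bash
python3 go.py 606.8 282 45 -92.5
```

```text
tcp [608.8 281.4  60.6] jaw -92.7 down [ 1.1e-03  4.0e-04 -1.0e+00] | wy -0.2 then t [ 0.2   1.56 -0.05] | without turn [ 0.2   1.56 -0.05] | t 26.5 w 0.0324 F [ 1.1  0.6 -5.6] j6 1.97
```

Request:
{"name": "jog_arm", "arguments": {
  "plan": [
    {"tx": 0.1, "ty": 0.7, "tz": 0, "wx": 0, "wy": 0, "wz": 0, "fingers": 1},
    {"tx": 0, "ty": 0.5, "tz": 0, "wx": 0, "wy": 0, "wz": 0, "fingers": 1},
    {"tx": 0, "ty": 0.3, "tz": 0, "wx": 0, "wy": 0, "wz": 0, "fingers": 1},
    {"tx": 0, "ty": 0, "tz": 0, "wx": 0, "wy": 0, "wz": 0, "fingers": 1},
    {"tx": 0, "ty": 0, "tz": 0, "wx": 0, "wy": 0, "wz": 0, "fingers": 1}
  ]
}}

```text
time_s: 27.0
tcp_pos: [0.6072, 0.2814, 0.0446]
ee_rot: [0.016, -0.016, -0.707, 0.707]
ft_force: [-0.6, -0.1, -5.4]
grip_width: 0.0329
```

```bash
python3 go.py 606.8 282 44.5 -92.5
```

```text
tcp [607.2 281.4  44.6] jaw -92.7 down [-1.e-04 -0.e+00 -1.e+00] | wy -0.2 then t [ 0.04  0.01 -0.06] | without turn [ 0.04  0.01 -0.06] | t 27.0 w 0.0329 F [-0.6 -0.1 -5.4] j6 1.97
```

Request:
{"name": "jog_arm", "arguments": {
  "plan": [
    {"tx": 0, "ty": 0.1, "tz": 0, "wx": 0, "wy": 0, "wz": 0, "fingers": 1},
    {"tx": 0, "ty": 0, "tz": 0, "wx": 0, "wy": 0, "wz": 0, "fingers": -0.3},
    {"tx": 0, "ty": 0, "tz": 0, "wx": 0, "wy": 0, "wz": 0, "fingers": -0.3},
    {"tx": 0, "ty": 0, "tz": 0, "wx": 0, "wy": 0, "wz": 0, "fingers": -0.3},
    {"tx": 0, "ty": 0, "tz": 0, "wx": 0, "wy": 0, "wz": 0, "fingers": -0.3},
    {"tx": 0, "ty": -2, "tz": 0, "wx": 0, "wy": 0, "wz": 0, "fingers": -0.3},
    {"tx": 0, "ty": -4, "tz": 0, "wx": 0, "wy": 0, "wz": 0, "fingers": -0.3},
    {"tx": 0, "ty": -4, "tz": 0, "wx": 0, "wy": 0, "wz": 0, "fingers": -1},
    {"tx": 0, "ty": -2, "tz": 0, "wx": 0, "wy": 0, "wz": 0, "fingers": -1},
    {"tx": 0, "ty": 0, "tz": 0, "wx": 0, "wy": 6.1, "wz": 0, "fingers": -1},
    {"tx": 0, "ty": 0, "tz": 0, "wx": 0, "wy": 6.2, "wz": 0, "fingers": -1},
    {"tx": 0, "ty": 0, "tz": 0, "wx": 0, "wy": 0, "wz": 0, "fingers": -1}
  ]
}}

```text
time_s: 28.2
tcp_pos: [0.6074, 0.2814, 0.1642]
ee_rot: [-0.092, 0.093, 0.701, -0.701]
ft_force: [1.6, 1.0, 0.0]
grip_width: 0.0851
```

```bash
python3 go.py 435 84.3 110 -105
```

```text
tcp [607.4 281.4 164.2] jaw -105.1 down [ 7.e-04  2.e-04 -1.e+00] | wy -0.1 then t [11.56  5.41 23.51] | without turn [11.53  5.41 23.52] | t 28.2 w 0.0851 F [1.6 1.  0. ] j6 2.19
```

Request:
{"name": "jog_arm", "arguments": {
  "plan": [
    {"tx": 1, "ty": 0, "tz": 2, "wx": 0, "wy": 0, "wz": 0, "fingers": -1},
    {"tx": 1.8, "ty": 0, "tz": 3.7, "wx": 0, "wy": 0, "wz": 0, "fingers": -1},
    {"tx": 2, "ty": 0, "tz": 4.1, "wx": 0, "wy": 0, "wz": 0, "fingers": -1},
    {"tx": 2, "ty": 0, "tz": 4.1, "wx": 0, "wy": 0, "wz": 0, "fingers": -1},
    {"tx": 2, "ty": 0, "tz": 4.1, "wx": 0, "wy": 0, "wz": 0, "fingers": -1},
    {"tx": 1.8, "ty": 0.5, "tz": 3.6, "wx": 0, "wy": 0, "wz": 0, "fingers": -1},
    {"tx": 0.9, "ty": 1, "tz": 1.9, "wx": 0, "wy": 0, "wz": 0, "fingers": -1},
    {"tx": 0, "ty": 2, "tz": 0, "wx": 0, "wy": 0, "wz": 0, "fingers": -1},
    {"tx": 0, "ty": 1.7, "tz": 0, "wx": 0, "wy": 0, "wz": 0, "fingers": -1},
    {"tx": 0, "ty": 0, "tz": 0, "wx": 0, "wy": 0, "wz": 0, "fingers": -1},
    {"tx": 0, "ty": 0, "tz": 0, "wx": 0, "wy": 0, "wz": 0, "fingers": -1}
  ]
}}

```text
time_s: 29.3
tcp_pos: [0.4353, 0.084, 0.1119]
ee_rot: [0.092, -0.091, -0.701, 0.701]
ft_force: [0.5, -0.3, -0.1]
grip_width: 0.0856
```

```bash
python3 go.py 435 84.3 40 -105
```

```text
tcp [435.3  84.  111.9] jaw -104.9 down [-7.e-04 -1.e-04 -1.e+00] | wy 0.1 then t [ 0.03  7.19 -0.02] | without turn [ 0.03  7.19 -0.02] | t 29.3 w 0.0856 F [ 0.5 -0.3 -0.1] j6 1.91
```

Request:
{"name": "jog_arm", "arguments": {
  "plan": [
    {"tx": 0, "ty": 2, "tz": 0, "wx": 0, "wy": 0, "wz": 0, "fingers": -1},
    {"tx": 0, "ty": 2.7, "tz": 0, "wx": 0, "wy": 0, "wz": 0, "fingers": -1},
    {"tx": 0, "ty": 1.6, "tz": 0, "wx": 0, "wy": 0, "wz": 0, "fingers": -1},
    {"tx": 0, "ty": 0.8, "tz": 0, "wx": 0, "wy": 0, "wz": 0, "fingers": -1},
    {"tx": 0, "ty": 0, "tz": 0, "wx": 0, "wy": 0, "wz": 0, "fingers": -1},
    {"tx": 0, "ty": 0, "tz": 0, "wx": 0, "wy": 0, "wz": 0, "fingers": -1}
  ]
}}

```text
time_s: 29.9
tcp_pos: [0.4364, 0.0842, 0.042]
ee_rot: [-0.091, 0.092, 0.701, -0.701]
ft_force: [-0.1, -0.5, 0.1]
grip_width: 0.0854
```

```bash
python3 go.py 435 84.3 40 -105
```

```text
tcp [436.4  84.2  42. ] jaw -104.9 down [ 1.5e-03  1.0e-04 -1.0e+00] | wy 0.1 then t [0.14 0.2  0.03] | without turn [0.14 0.2  0.03] | t 29.9 w 0.0854 F [-0.1 -0.5  0.1] j6 1.91
```

Request:
{"name": "jog_arm", "arguments": {
  "plan": [
    {"tx": 0.1, "ty": 0.1, "tz": 0, "wx": 0, "wy": 0, "wz": 0, "fingers": -1},
    {"tx": 0, "ty": 0, "tz": 0, "wx": 0, "wy": 0, "wz": 0, "fingers": 1},
    {"tx": 0, "ty": 0, "tz": 0, "wx": 0, "wy": 0, "wz": 0, "fingers": 1},
    {"tx": 0, "ty": 0, "tz": 0, "wx": 0, "wy": 0, "wz": 0, "fingers": 1},
    {"tx": 0, "ty": 0, "tz": 0, "wx": 0, "wy": 0, "wz": 0, "fingers": 1},
    {"tx": 0, "ty": 0, "tz": 0, "wx": 0, "wy": 0, "wz": 0, "fingers": 1},
    {"tx": 0, "ty": 0, "tz": 0, "wx": 0, "wy": 0, "wz": 0, "fingers": 1},
    {"tx": 0, "ty": -2, "tz": 0, "wx": 0, "wy": 0, "wz": 0, "fingers": 1},
    {"tx": 0, "ty": -4, "tz": 0, "wx": 0, "wy": -6.1, "wz": 0, "fingers": 1},
    {"tx": 0, "ty": -4, "tz": 0, "wx": 0, "wy": -6.2, "wz": 0, "fingers": 1},
    {"tx": 0, "ty": -2, "tz": 0, "wx": 0, "wy": 0, "wz": 0, "fingers": 1},
    {"tx": 0, "ty": 0, "tz": 0, "wx": 0, "wy": 0, "wz": 0, "fingers": 1}
  ]
}}

```text
time_s: 31.1
tcp_pos: [0.4365, 0.0844, 0.1627]
ee_rot: [-0.015, 0.018, 0.707, -0.707]
ft_force: [0.7, -0.6, -3.3]
grip_width: 0.0323
```

```bash
python3 go.py 603.2 198 90 -92.6
```

```text
tcp [436.5  84.4 162.7] jaw -92.7 down [ 5.6e-03  3.0e-04 -1.0e+00] | wy -0.1 then t [-16.1    7.37 -12.1 ] | without turn [-16.08   7.37 -12.12] | t 31.1 w 0.0323 F [ 0.7 -0.6 -3.3] j6 1.69
```

Request:
{"name": "jog_arm", "arguments": {
  "plan": [
    {"tx": -1.6, "ty": 0, "tz": -1.2, "wx": 0, "wy": 0, "wz": 0, "fingers": 1},
    {"tx": -3, "ty": 0, "tz": -2.3, "wx": 0, "wy": 0, "wz": 0, "fingers": 1},
    {"tx": -3.2, "ty": 0, "tz": -2.4, "wx": 0, "wy": 0, "wz": 0, "fingers": 1},
    {"tx": -3.2, "ty": 0, "tz": -2.4, "wx": 0, "wy": 0, "wz": 0, "fingers": 1},
    {"tx": -3, "ty": 0, "tz": -2.3, "wx": 0, "wy": 0, "wz": 0, "fingers": 1},
    {"tx": -1.5, "ty": 0, "tz": -1.1, "wx": 0, "wy": 0, "wz": 0, "fingers": 1},
    {"tx": -0.6, "ty": 1.5, "tz": -0.4, "wx": 0, "wy": 0, "wz": 0, "fingers": 1},
    {"tx": 0, "ty": 2.5, "tz": 0, "wx": 0, "wy": 0, "wz": 0, "fingers": 1},
    {"tx": 0, "ty": 2.5, "tz": 0, "wx": 0, "wy": 0, "wz": 0, "fingers": 1},
    {"tx": 0, "ty": 1, "tz": 0, "wx": 0, "wy": 0, "wz": 0, "fingers": 1},
    {"tx": 0, "ty": 0, "tz": 0, "wx": 0, "wy": 0, "wz": 0, "fingers": 1},
    {"tx": 0, "ty": 0, "tz": 0, "wx": 0, "wy": 0, "wz": 0, "fingers": 1}
  ]
}}

```text
time_s: 32.3
tcp_pos: [0.6006, 0.1973, 0.0846]
ee_rot: [0.017, -0.016, -0.707, 0.707]
ft_force: [0.6, 0.4, -3.2]
grip_width: 0.0325
```

```bash
python3 go.py 603.2 198 45 -92.6
```

```text
tcp [600.6 197.3  84.6] jaw -92.7 down [-6.e-04 -2.e-04 -1.e+00] | wy -0.1 then t [-0.26  3.96 -0.08] | without turn [-0.26  3.96 -0.08] | t 32.3 w 0.0325 F [ 0.6  0.4 -3.2] j6 1.85
```

Request:
{"name": "jog_arm", "arguments": {
  "plan": [
    {"tx": -0.2, "ty": 1, "tz": 0, "wx": 0, "wy": 0, "wz": 0, "fingers": 1},
    {"tx": 0, "ty": 1.2, "tz": 0, "wx": 0, "wy": 0, "wz": 0, "fingers": 1},
    {"tx": 0, "ty": 0.8, "tz": 0, "wx": 0, "wy": 0, "wz": 0, "fingers": 1},
    {"tx": 0, "ty": 0.4, "tz": 0, "wx": 0, "wy": 0, "wz": 0, "fingers": 1},
    {"tx": 0, "ty": 0, "tz": 0, "wx": 0, "wy": 0, "wz": 0, "fingers": 1},
    {"tx": 0, "ty": 0, "tz": 0, "wx": 0, "wy": 0, "wz": 0, "fingers": 1}
  ]
}}

```text
time_s: 32.9
tcp_pos: [0.603, 0.1976, 0.0508]
ee_rot: [0.016, -0.016, -0.707, 0.707]
ft_force: [0.3, -0.5, -4.1]
grip_width: 0.0331
```

```bash
python3 go.py 603.2 198 45 -92.6
```

```text
tcp [603.  197.6  50.8] jaw -92.7 down [-0. -0. -1.] | wy -0.1 then t [-0.02  0.58 -0.04] | without turn [-0.02  0.58 -0.04] | t 32.9 w 0.0331 F [ 0.3 -0.5 -4.1] j6 1.85
```

Request:
{"name": "jog_arm", "arguments": {
  "plan": [
    {"tx": 0, "ty": 0.3, "tz": 0, "wx": 0, "wy": 0, "wz": 0, "fingers": 1},
    {"tx": 0, "ty": 0.2, "tz": 0, "wx": 0, "wy": 0, "wz": 0, "fingers": 1},
    {"tx": 0, "ty": 0, "tz": 0, "wx": 0, "wy": 0, "wz": 0, "fingers": 1},
    {"tx": 0, "ty": 0, "tz": 0, "wx": 0, "wy": 0, "wz": 0, "fingers": 1}
  ]
}}

```text
time_s: 33.3
tcp_pos: [0.6029, 0.1976, 0.0458]
ee_rot: [0.016, -0.016, -0.707, 0.707]
ft_force: [0.1, -0.6, -4.6]
grip_width: 0.0326
```

Request:
{"name": "jog_arm", "arguments": {
  "plan": [
    {"tx": 0, "ty": 0.0, "tz": 0, "wx": 0, "wy": 0, "wz": 0, "fingers": -0.3},
    {"tx": 0, "ty": 0, "tz": 0, "wx": 0, "wy": 0, "wz": 0, "fingers": -0.3},
    {"tx": 0, "ty": 0, "tz": 0, "wx": 0, "wy": 0, "wz": 0, "fingers": -0.3},
    {"tx": 0, "ty": 0, "tz": 0, "wx": 0, "wy": 0, "wz": 0, "fingers": -0.3},
    {"tx": 0, "ty": -2, "tz": 0, "wx": 0, "wy": 0, "wz": 0, "fingers": -0.3},
    {"tx": 0, "ty": -4, "tz": 0, "wx": 0, "wy": 0, "wz": 0, "fingers": -0.3},
    {"tx": 0, "ty": -4, "tz": 0, "wx": 0, "wy": 0, "wz": 0, "fingers": -0.3},
    {"tx": 0, "ty": -3, "tz": 0, "wx": 0, "wy": 0, "wz": 0, "fingers": -1},
    {"tx": 2, "ty": 0, "tz": 3, "wx": 0, "wy": 0, "wz": 0, "fingers": -1},
    {"tx": 3, "ty": 0, "tz": 4, "wx": 0, "wy": 0, "wz": 0, "fingers": -1},
    {"tx": 2, "ty": 0, "tz": 3, "wx": 0, "wy": 0, "wz": 0, "fingers": -1},
    {"tx": 0, "ty": 0, "tz": 0, "wx": 0, "wy": 0, "wz": 0, "fingers": -1}
  ]
}}

```text
time_s: 34.5
tcp_pos: [0.5261, 0.0981, 0.1755]
ee_rot: [0.018, -0.017, -0.706, 0.707]
ft_force: [0.6, 0.7, -0.3]
grip_width: 0.0854
```

Run:
```python
from tray import *
p=tray(); cv2.imwrite('pics/fin.png',p[...,::-1])
pt,d=vision.get_image('top'); 
for n in('top','side'):
    p,d=vision.get_image(n); C=cloud(n,d); q=C[d>0]
    for nm,(x,y),lo,hi in(('h2',(.607,.282),.066,.082),('h1',(.603,.198),.066,.082),('block',(.632,-.002),.045,.075),('bush',(.4965,-.363),.055,.08),('jar',(.411,.335),.09,.12)):
        s=q[(abs(q[:,0]-x)<.045)&(abs(q[:,1]-y)<.04)&(q[:,2]>lo)&(q[:,2]<hi)]
        a=q[(abs(q[:,0]-x)<.02)&(abs(q[:,1]-y)<.02)]
        print(n,nm,len(s),'zmax %.4f'%(np.percentile(a[:,2],99) if len(a) else 0),rect(s[:,:2])[1] if len(s)>4 else '')
print(monitor.get_obs()['time_s'],monitor.get_obs()['grip_width'])
```

```text
tray zmax 0.0700
grip [ 0.4613 -0.355   0.0637] ((462.1887512207031, -370.7264709472656), (78.08109283447266, 81.12627410888672), 61.005699157714844)
rim ((457.68414306640625, -370.38873291015625), (178.1710968017578, 136.31396484375), 10.883650779724121)
floor z mid 0.0085 slopes [ 0.0086 -0.0166] 823
top h2 0 zmax 0.0000 
top h1 0 zmax 0.0000 
top block 405 zmax 0.0634 ((638.5906372070312, -4.242382049560547), (45.215579986572266, 70.89744567871094), 69.67893981933594)
top bush 243 zmax 0.0749 ((483.4454040527344, -362.7434997558594), (62.60305404663086, 79.83147430419922), 0.6750890612602234)
top jar 261 zmax 0.1069 ((410.4461669921875, 334.4278259277344), (42.577293395996094, 44.38160705566406), 2.4522292613983154)
side h2 208 zmax 0.0965 ((604.6691284179688, 282.4368896484375), (33.55051040649414, 33.092193603515625), 42.801246643066406)
side h1 184 zmax 0.0964 ((600.62451171875, 199.7567138671875), (33.39936828613281, 35.53486251831055), 33.88058090209961)
side block 421 zmax 0.0614 ((636.4972534179688, -3.60955810546875), (49.139041900634766, 72.81304931640625), 69.36913299560547)
side bush 161 zmax 0.0724 ((482.1669006347656, -367.6071472167969), (69.14482879638672, 61.14215850830078), 89.81768035888672)
side jar 557 zmax 0.1046 ((409.508544921875, 335.8495788574219), (43.56269073486328, 45.484901428222656), 0.6997261643409729)
34.7 0.08527242794458739
```

View pics/fin.png

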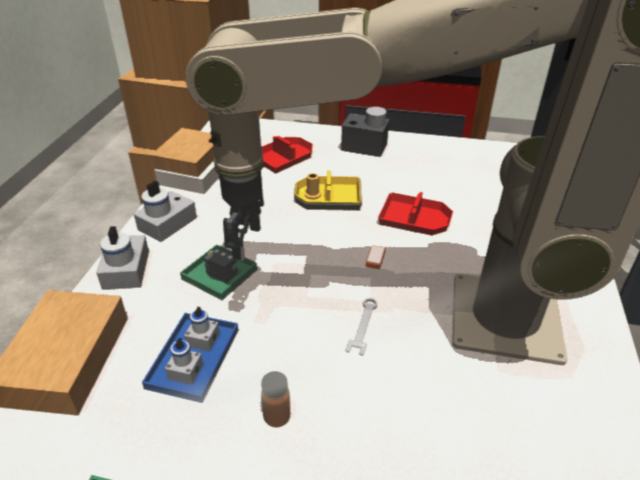

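Everything stands in place and the gripper is clear of it all, so I'm handing in.

```bash
python3 -c "
from cell import r,monitor
print(r.hand_in(), monitor.get_obs()['time_s'])"
```

```text
the job is handed in; nothing more can be done
the job is handed in; nothing more can be done
```

The job is done and handed in at about 35 s of the 134 s allowed. `hand_in` gives no verdict, so the result rests on my own camera checks.

- **Yellow tray:** it lies in the holder with its nose matching. The rim centre measured within about 1 mm of the holder's and the angle within about 0.5°. It was empty and let go before I fetched the bush.
- **Brass bush:** it stands upright in the front half of the tray.
- **Block:** it stands in the green bay, and its height is right for the bay floor.
- **Driven tool heads:** both stand side by side in the blue bay. Their cylinder axes are about 84 mm apart, and their height is right for the bay floor.
- **Jar:** it is within about 1 mm of where it started.

Some checks were weak or disagreed:
- **Heads from above:** the arm hid the blue bay from the top camera, so only the side camera confirmed them.
- **Last bush and grip box fits:** they were no use, because the bush and the tray's grip plate fell into the same measuring window. I confirmed the bush by the pictures and the gripper's position when it let go.
- **Tray floor slope:** the side-camera depth gave a slope of about 0.015 across the tray. The limit is 0.06, and I took it as camera error.

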